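# Load a mould in the wax injector and hold it up to the nozzle

## Task

Lay the blue mould flat in the nest of the wax injector's open loading drawer, with its sprue cup still facing up, and push the drawer fully shut. Only then take the injector's lever by its red grip and swing it up until it stands upright, the highest point of the eccentric, so that the mould is lifted onto the nozzle and presses it in, and finish while still holding the grip there, because the lever springs back when released. Leave the spray bottle, the green-capped jar, the cork and the tweezers where they are.

Things in the scene. Friction and masses are not known exactly. Their poses are not given: they have to be found in the camera images.
- injector: Grey bench wax injector, fixed, 165x140x200 mm plus drawer and lever. Origin on its underside straight below the nozzle; its +x points to its back (column, wax pot), -x is the way the drawer comes out, +y is the lever side, z up. Base 36 mm high; head 52 mm wide overhangs the nozzle from 97 mm up, its front 27 mm before the nozzle axis; pot behind it to 197 mm. Lift table fills the gap under a shut drawer.
- drawer_nest (a point): Centre of the nest, on the drawer's support face, 45 mm above the injector's underside; turns as the injector does and moves with the drawer. The nest takes a 66x48 mm footprint, long side along its x, with 2 mm play all round. Corner lips 4 mm thick, 6 mm high; the middle 44 mm of each long side has no lip, only a flat plate at support height out to 44 mm from the centre line.
- drawer_handle (a point): Middle of the drawer's horizontal bar handle: a steel bar about 10 mm thick and 70 mm long along y, 35 mm before the flat drawer front (88 mm wide, from 21 to 61 mm above the underside). It lies 101 mm from the nest centre along -x. Pushing the bar toward +x shuts the drawer; it slides with about 1 to 2 N and stays where it is left.
- drawer (a joint): Loading drawer, in m: 0 is fully shut (nest centre under the nozzle), grows as it comes out along the injector's -x, to 0.110; starts at 0.090 to 0.105.
- mould_center (a point): Centre of the blue silicone mould, 66 mm along its x, 48 mm along its y, 24 mm high (centre 12 mm above its underside), about 120 g, rigid, lying flat on the bench. Brass-floored sprue cup, 14 mm wide and 6 mm deep, in the middle of the top face. It may lie either way round in the nest.
- lever_grip: Red turning sleeve at the end of the cam lever: 16 mm thick, 50 mm long, level, along the injector's y. Origin at its centre, 120 mm from the lever's pivot axis, 120 mm to the +y side of the nozzle axis. Free beyond its outer end; a steel lever 11 mm thick runs at its inner end. The sleeve turns freely on the lever, so it can be pinched and carried round.
- lever_pivot (a point): Point on the lever's turning axis, level with the middle of the grip: 22 mm above the underside, straight beside the nozzle axis, 120 mm to its +y side. The axis runs along the injector's y.
- cam_lever (a joint): Lever angle in rad: 0 at rest, pointing to -x and 20 degrees up; grows as the grip goes up and back in an arc of 120 mm radius. At 1.222 it is upright and the lift is highest (15 mm); farther on, to the stop at 1.75, the table sinks again. Spring-loaded toward 0: needs about 3 to 4 N at the grip and falls back when let go.
- nozzle (a joint): Spring nozzle in m: 0 is out, grows as the mould presses it up into the head; about 0.0035 at the highest lift with the mould in place.
- nozzle_tip (a point): Tip of the brass nozzle, 8 mm wide, pointing down, 72.5 mm above the injector's underside; 3.5 mm above a mould in the shut drawer. At the top of the lift it stands in the sprue cup.
- bench_lamp: Brown spring-arm lamp screwed to the bench at the right, fixed; keep the arm clear. Origin on the bench. In world axes: foot and lower arm at x 0.56 to 0.68, y -0.51 to -0.19, rising to z 0.61; upper arm from there to x 0.32, y -0.32 to -0.19, z 0.44 to 0.61; shade at x 0.14 to 0.33, y -0.37 to -0.17, z 0.30 to 0.53. Free left of y -0.17, and above z 0.62.
- cork_a: Cork bung 41 mm wide, 26 mm high, a bystander; origin under its centre.
- spray_bottle: White pump spray bottle 41 mm wide, 130 mm high, a bystander; origin under its centre.
- flux_jar: White jar with green cap 45 mm wide, 46 mm high, a bystander; origin under its centre.
- tweezers: Steel tweezers 130 mm long, lying flat, a bystander; origin under the centre.

How it is judged:
On the way, in this order (a step that is already met when the one before it is completed fails the run):
1. the mould lies flat and square in the nest of the drawer while it is still open (horizontal distance between mould_center and drawer_nest below 0.005 m and z of mould_center in the frame of drawer_nest between 0.009 and 0.015 m and angle between the x axis of mould_center and the x axis of drawer_nest, either way round below 0.15 rad and angle between mould_center's own z axis and vertical below 0.1 rad and value of joint drawer above 0.03 m), for 0.2 s.
2. the drawer is fully shut with the mould in its nest (horizontal distance between mould_center and drawer_nest below 0.005 m and z of mould_center in the frame of drawer_nest between 0.009 and 0.015 m and angle between the x axis of mould_center and the x axis of drawer_nest, either way round below 0.15 rad and angle between mould_center's own z axis and vertical below 0.1 rad and value of joint drawer below 0.003 m), for 0.2 s.
At the end, for the whole second after the job is handed in: The lever stands still within 0.12 rad (7 degrees) of upright, the fingers bear on its red grip with over 1 N, the mould is lifted at least 10 mm off its nest, centred under the nozzle within 5 mm, level and pressing the nozzle in by over 2.5 mm, and the drawer is shut within 3 mm (value of joint cam_lever between 1.1 and 1.345 rad and velocity of joint cam_lever between -0.1 and 0.1 rad/s and value of joint nozzle above 0.0025 m and horizontal distance between mould_center and nozzle_tip below 0.005 m and z of mould_center in the frame of drawer_nest above 0.022 m and angle between mould_center's own z axis and vertical below 0.1 rad and value of joint drawer below 0.003 m and contact force between the fingers and lever_grip above 1 N); the arm keeps its last pose, push and grip.
It fails at once if the lever is raised while the drawer is not shut (value of joint cam_lever above 0.3 rad and value of joint drawer above 0.01 m).
It fails at once if the spray bottle, jar, cork or tweezers are moved by over 30 mm (distance of any of cork_a, spray_bottle, flux_jar, tweezers from where it was at the start of the episode above 0.03 m).
It also fails if it takes over 72 s, if anything falls off the work surface, if the arm or the gripper's body presses on something with over 40 N, if the wrist force passes 120 N, or if a joint passes its speed limit or range.

## Robot

A 7-joint arm with a two-finger parallel gripper is mounted at the origin on a cart in front of the work surface, level with it; the furniture and walls round the work are solid. World frame = base frame: x ahead of the robot, y to its left, z up, the work surface at z = 0. Lengths are in m, angles in rad, forces in N, time in s.
With the tool pointing down it reaches from about 0.425 to 0.825 m from the base axis. Payload 3.6 kg.
Tool frame: the origin (TCP) lies on the centre line of the jaws, within the pads' length; the fingertips stand 22 mm ahead of it and the grasp point (between the pads) lies 3 mm ahead of it; x points along the fingers, z is the direction in which the jaws open and shut, and the axes are right-handed (so a half turn about x gives the same grasp; the last joint's range is limited). The gripper opens to 85 mm and grips with 20 to 120 N. Pads are 22 mm wide; open, the fingers measure 114 mm over their backs; the gripper's body (76 mm by 85 mm) begins 54 mm behind the grasp point. The pads swing forward as they close: fully open they stand 13 mm farther back than shut.
Start: joints at [-1.177, 0.615, -0.013, 1.423, 0.008, 1.103, -0.04], TCP at [0.265, 0.594, 0.233] pointing down, gripper open.
Joint ranges: [-3.12, 3.12], [-0.3, 2.06], [-1.34, 1.32], [0.26, 2.42], [-1.36, 4.5], [0.01, 1.98], [-2.84, 2.84]. Speed limits (rad/s): [2.79, 2.79, 3.14, 3.14, 3.14, 3.14, 3.14].

## Interface

Orientations are given as a unit quaternion [w, x, y, z].
In Python, from plant import bot gives the robot as it stands.
- The arm moves only by the shell command python3 -m handwheel 'ROWS' [OPENING]. ROWS is JSON, a list of rows, each a list of 6 numbers: the shift along the tool's x, y, z as a fraction of full scale, then the turn, a rotation vector about the tool's x, y, z as a fraction of full scale. A call has exactly 10 rows; each row shifts and turns the commanded pose from where the row before left it, along the tool's axes as they then stand; what a row does not reach is not made up. Full scale, the value 1, is 0.04 m for a shift and 0.1 rad for a turn. A row lasts 1/8 s, in which the tool goes at most 62.5 mm and 10.7 degrees, less where a joint would pass 70% of its speed; a pose out of reach is approached as far as the arm can. A call with a number of a shift or a turn outside -1 to 1 is refused whole. A call with a gripper value outside its range is refused whole. OPENING is the closure, from 0 (fully open) to 1 (shut), set as the call begins (- or left out, the last holds). The fingers move at their own pace and stop on an object; the grip force is fixed at half the most. Time passes only in rows, so rows that do not move let the fingers close, or fill a call up. It gives the time, the measured TCP pose, the force and the opening at its end, in the units of the state.
- bot.sense(): the state, without advancing time (a new reading comes with each control period).
- bot.read_camera(name): name is "side" or "top" or "wrist"; returns a dict with "img" (420x560x3 uint8, red, green, blue), "range_z" (420x560 float32, m along the optical axis (not along the pixel's ray), 0 where there is no reading), "fx", "fy", "cx", "cy" (pixels), "k1" (the pictures are not rectified: a ray, as slopes to the right and down, at radius r is drawn at 1 + k1 r^2 times it, then the intrinsics apply), "position" and "rotation" of the camera in the world; the wrist camera has in their place "T_tool_cam" (4x4, takes a point from camera to tool coordinates, whose origin is the TCP and whose axes are the tool frame's). Camera axes: x right, y down, z forward; pixel columns grow to the right and rows downward; lengths in m; the calibration is good to about 2 mm. A picture is of the moment at which its call begins: read the wrist's pose just before it.
- bot.hand_in(): hands the job in, once; it reports no verdict.
Trained networks look in the newest picture that a camera, given by its name, has taken for a name from the list of things; names that differ only in an ending like _2 or _b are one class to them, and where a whole thing is asked for, a point or a joint stands for the part that bears it (a point fixed in the world has none). Each returns a list of dicts, best first, with "conf" (0 to 1); they miss things now and then, are a little off and sometimes report something else, mostly with a low value. They report only what shows in the picture. A call takes as long as a camera call.
- bot.cut_out(camera, name): "pixels" (420x560 bool, what is visible of it) and "rect" ([left, top, width, height] in pixels, round what is visible of it).
The state is a dict: "t": time; "qpos": joint angles; "dq": joint speeds; "effort": joint torques, N m; "tcp_pos": TCP position; "eef_rot": TCP orientation; "wrist_force": force on the tool from outside, world axes, zero at the start; "wrist_torque": the same for the moment, N m; "gripper_width": finger opening in m.
Only numpy, scipy, OpenCV 4.12 (cv2) and the standard library are available. Lean on these libraries where they do the work, as an engineer would, in place of code of your own. Each camera call takes 0.05 s, during which the arm holds its last target.

## Working session

There is one attempt and no reset: what is moved stays moved. The work goes in short steps, Python scripts to look and compute and a shell command to move; the robot and the scene stay as the last step left them, time stands still between calls to the robot, and variables do not carry over. Pictures are saved under pics/ and viewed, and the job is handed in when it is done.

```bash
ls; mkdir -p pics
cat > look.py <<'E'
import cv2,numpy as np
from plant import bot
def snap(c,fn):
    d=bot.read_camera(c); cv2.imwrite('pics/'+fn,d['img'][:,:,::-1]); return d
E
python3 - <<'E'
from look import *
s=bot.sense();print(s)
for c in('side','top','wrist'):
    d=snap(c,c+'0.png')
    print(c,{k:v for k,v in d.items() if k not in('img','range_z')})
E
```

```text
pics
{'t': 0.0, 'qpos': array([-1.17749344,  0.61594427, -0.01256275,  1.42492617,  0.00809092,
        1.10336476, -0.04037829]), 'dq': array([ 5.14543134e-04, -4.93593074e-04, -3.68688683e-04, -3.18012645e-05,
        5.71822577e-05,  1.03348219e-03, -7.86250744e-04]), 'effort': array([ 3.15929483e-04, -4.69218957e+01,  2.59710979e-01, -1.71028447e+01,
        1.00966825e-02,  9.69967019e-03, -1.93102784e-05]), 'tcp_pos': array([0.26463208, 0.59285586, 0.23141298]), 'eef_rot': array([ 0.59244214, -0.38537229,  0.59395624,  0.38433904]), 'wrist_force': array([-0.50568941,  0.80458189, -0.16262001]), 'wrist_torque': array([-0.01148291,  0.03628801,  0.06105328]), 'gripper_width': 0.08553148395952823}
side {'fx': 427.94089538569204, 'fy': 427.94089538569204, 'cx': 282.84644513708025, 'cy': 208.61931347274856, 'k1': 0.010292492603029627, 'position': array([0.5472314 , 0.80150002, 0.70240186]), 'rotation': array([ 0.0064605 , -0.03508462,  0.89801789, -0.4385102 ])}
top {'fx': 532.9780902123431, 'fy': 532.9780902123431, 'cx': 274.5194582234895, 'cy': 213.35817326174035, 'k1': -0.14758252282013742, 'position': array([0.43561736, 0.00169604, 1.26080368]), 'rotation': array([-0.03637479,  0.7154153 , -0.69592867,  0.05040937])}
wrist {'fx': 304.6039959785016, 'fy': 304.6039959785016, 'cx': 282.5053086404161, 'cy': 209.4642410337686, 'k1': -0.061679814528306655, 'T_tool_cam': array([[-4.24685082e-04, -2.77352414e-01,  9.60768161e-01,
        -1.40298640e-01],
       [-1.16425109e-05, -9.60768246e-01, -2.77352443e-01,
         7.07818870e-02],
       [ 9.99999910e-01, -1.28973199e-04,  4.04794863e-04,
         3.52307560e-04],
       [ 0.00000000e+00,  0.00000000e+00,  0.00000000e+00,
         1.00000000e+00]])}
```

View pics/side0.png

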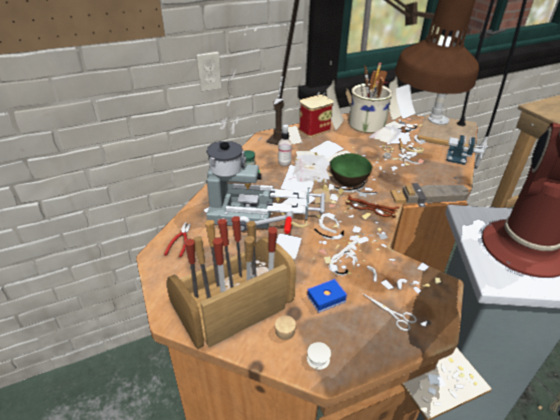

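View pics/top0.png

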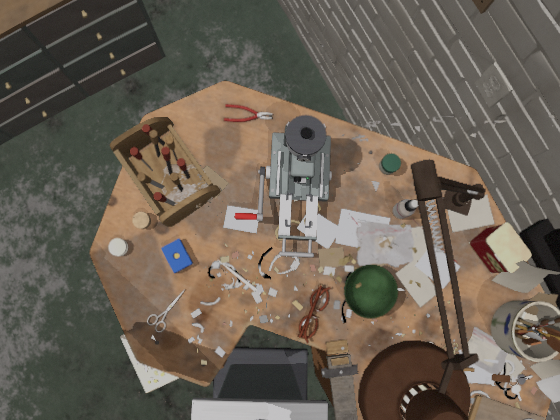

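View pics/wrist0.png

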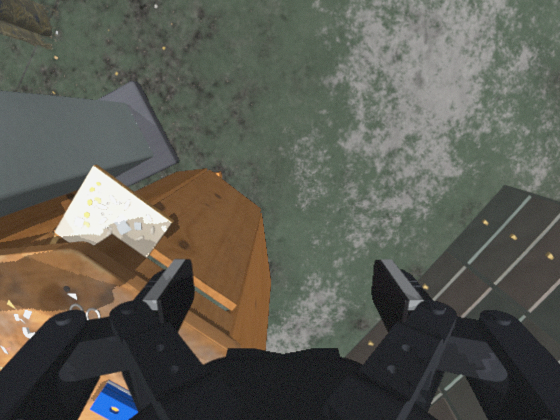

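```bash
cat >> look.py <<'E'
from scipy.spatial.transform import Rotation as R
def q2R(q): return R.from_quat([q[1],q[2],q[3],q[0]]).as_matrix()
def campose(d,s=None):
    if 'T_tool_cam' in d:
        T=np.eye(4);T[:3,:3]=q2R(s['eef_rot']);T[:3,3]=s['tcp_pos'];T=T@d['T_tool_cam'];return T[:3,:3],T[:3,3]
    r=np.array(d['rotation']); return (q2R(r) if r.size==4 else r),np.array(d['position'])
def rays(d,u,v):
    x=(np.asarray(u,float)-d['cx'])/d['fx'];y=(np.asarray(v,float)-d['cy'])/d['fy']
    a,b=x.copy(),y.copy()
    for _ in range(20):
        f=1+d['k1']*(a*a+b*b);a=x/f;b=y/f
    return np.stack([a,b,np.ones_like(a)],-1)
def cloud(d,s=None):
    v,u=np.mgrid[:420,:560]
    Rm,p=campose(d,s)
    P=rays(d,u,v)*d['range_z'][...,None]@Rm.T+p
    P[d['range_z']<=0]=np.nan
    return P
def onplane(d,u,v,z,s=None):
    Rm,p=campose(d,s);r=rays(d,u,v)@Rm.T
    return p+r*((z-p[2])/r[...,2])[...,None]
def proj(d,P,s=None):
    Rm,p=campose(d,s);c=(np.atleast_2d(P)-p)@Rm
    x=c[:,:2]/c[:,2:];x=x*(1+d['k1']*(x**2).sum(1,keepdims=True))
    return x*d['fx']+[d['cx'],d['cy']]
E
python3 - <<'E'
from look import *
for c in('top','side'):
    d=bot.read_camera(c);P=cloud(d)
    for n in ['mould_center','drawer_nest','drawer_handle','lever_grip','injector','cork_a','flux_jar','spray_bottle','tweezers','nozzle_tip','cam_lever']:
        for o in bot.cut_out(c,n)[:2]:
            m=o['pixels'];Q=P[m];Q=Q[~np.isnan(Q[:,0])]
            print(c,n,round(o['conf'],2),o['rect'],len(Q),np.round(np.percentile(Q,[2,50,98],axis=0),3).tolist() if len(Q) else '')
    if c=='top':
        m=bot.cut_out(c,'mould_center')[0]['pixels']
        uv=np.argwhere(m)[:,::-1];X=onplane(d,uv[:,0],uv[:,1],0.024)[:,:2]
        r=cv2.minAreaRect((X*1000).astype(np.float32));print('mould rect',r)
E
```

```text
top mould_center 0.61 [160.7, 238.0, 32.9, 35.1] 610 [[0.45, 0.173, 0.003], [0.483, 0.204, 0.024], [0.517, 0.234, 0.03]]
top drawer_nest 0.66 [276.5, 192.5, 43.2, 64.5] 1375 [[0.49, -0.116, 0.04], [0.564, -0.072, 0.047], [0.629, -0.032, 0.062]]
top drawer_nest 0.35 [381.4, 155.6, 21.6, 16.9] 348 [[0.695, -0.312, 0.008], [0.713, -0.289, 0.045], [0.735, -0.27, 0.051]]
top drawer_handle 0.85 [278.9, 196.3, 40.2, 61.5] 1518 [[0.489, -0.118, -0.002], [0.566, -0.074, 0.046], [0.632, -0.031, 0.062]]
top lever_grip 0.73 [236.2, 214.9, 22.2, 4.4] 148 [[0.568, 0.021, 0.063], [0.575, 0.046, 0.07], [0.583, 0.069, 0.076]]
top injector 0.6 [232.5, 114.4, 102.3, 143.8] 6579 [[0.497, -0.144, -0.001], [0.671, -0.067, 0.046], [0.772, 0.033, 0.187]]
top cork_a 0.72 [134.1, 214.6, 16.5, 15.6] 228 [[0.546, 0.274, 0.005], [0.563, 0.29, 0.026], [0.581, 0.308, 0.031]]
top flux_jar 0.74 [379.3, 152.0, 23.9, 19.4] 334 [[0.695, -0.311, 0.009], [0.713, -0.289, 0.045], [0.735, -0.27, 0.051]]
top flux_jar 0.17 [277.1, 192.8, 42.2, 65.6] 1513 [[0.49, -0.116, -0.002], [0.562, -0.063, 0.046], [0.63, -0.031, 0.062]]

[... 1594 characters left out ...]
6, 279.4, 39.3, 29.9] 838 [[0.449, 0.176, 0.003], [0.486, 0.211, 0.024], [0.521, 0.239, 0.027]]
side flux_jar 0.35 [241.1, 203.1, 56.1, 27.1] 345 [[0.57, -0.075, 0.02], [0.603, 0.016, 0.057], [0.69, 0.069, 0.073]]
side spray_bottle 0.38 [241.3, 202.1, 50.3, 30.4] 315 [[0.569, -0.076, 0.002], [0.593, 0.016, 0.06], [0.693, 0.069, 0.074]]
side tweezers 0.71 [330.5, 240.0, 30.2, 22.4] 111 [[0.407, 0.011, 0.001], [0.438, 0.054, 0.007], [0.465, 0.088, 0.013]]
side nozzle_tip 0.66 [238.3, 203.6, 58.2, 30.7] 400 [[0.57, -0.075, -0.001], [0.605, 0.016, 0.054], [0.692, 0.07, 0.074]]
side cam_lever 0.94 [235.2, 200.9, 61.8, 31.8] 432 [[0.57, -0.075, -0.001], [0.604, 0.015, 0.052], [0.693, 0.07, 0.073]]
```

Run:
```python
import cv2
a=cv2.imread('pics/top0.png');cv2.imwrite('pics/topz.png',cv2.resize(a[100:290,130:350],None,fx=3,fy=3,interpolation=cv2.INTER_CUBIC))
```

```text
(no output)
```

View pics/topz.png

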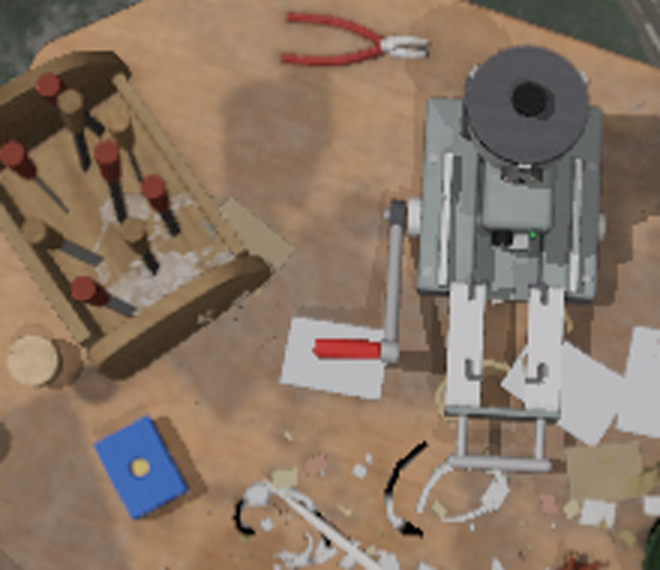

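Run:
```python
from look import *
s=bot.sense();print(np.round(q2R(s['eef_rot']),3))
for c in('top','side'):
    d=bot.read_camera(c);P=cloud(d)
    m=bot.cut_out(c,'lever_grip')
    h=cv2.cvtColor(d['img'],cv2.COLOR_RGB2HSV)
    red=((h[...,0]<6)|(h[...,0]>174))&(h[...,1]>180)&(h[...,2]>120)
    Q=P.reshape(-1,3);sel=red.ravel()&(abs(Q[:,0]-.575)<.03)&(abs(Q[:,1]-.045)<.05)&(Q[:,2]>.03)
    G=Q[sel];u,sv,vt=np.linalg.svd(G[:,:2]-G[:,:2].mean(0));t=(G[:,:2]-G[:,:2].mean(0))@vt[0]
    print(c,'grip',len(G),G.mean(0),np.ptp(t),vt[0],'yaw',np.degrees(np.arctan(-vt[0][0]/vt[0][1])))
    # support plates
    sel=(abs(Q[:,0]-.57)<.09)&(abs(Q[:,1]+.074)<.06)
    D=Q[sel]
    hst,e=np.histogram(D[:,2],np.arange(0.0,0.11,.004));print(hst)
    pl=D[(abs(D[:,2]-.046)<.004)]
    print('plate rect',cv2.minAreaRect((pl[:,:2]*1000).astype(np.float32)), np.percentile(pl,[1,99],axis=0))
    # handle bar
    b=D[(D[:,0]<.512)&(D[:,2]>.03)&(D[:,2]<.075)];print('bar',len(b),np.percentile(b,[5,50,95],axis=0))
    # injector whole
```

```text
[[-0.    -0.913  0.408]
 [-0.     0.408  0.913]
 [-1.     0.    -0.   ]]
top grip 77 [0.5757184  0.04460782 0.07005137] 0.045197876919816346 [-0.01595726 -0.99987267] yaw -0.914322579935171
[739 328 143  31  13   3   6  24 120 163 291 626 364  81  41  50  16   0
   0   0   0   0   0   0   0   0   0]
plate rect ((573.580810546875, -76.17587280273438), (172.055908203125, 106.6073989868164), 0.3493300676345825) [[ 0.48939925 -0.12758545  0.04219752]
 [ 0.65285603 -0.02472319  0.04988023]]
bar 207 [[ 0.48897492 -0.10605892  0.04465904]
 [ 0.49491776 -0.07184306  0.04914548]
 [ 0.50899782 -0.03755246  0.0533738 ]]
side grip 90 [0.57608761 0.05265476 0.06953415] 0.048129864104868 [0.02693355 0.99963723] yaw -1.543365269701021
[571 161  32  17  31  19  24  27  30  97 116 501 215  49   4  43   5   0
   0   0   0   0   0   0   0   0   0]
plate rect ((575.0018920898438, -76.26612854003906), (109.99980163574219, 170.6658935546875), 89.59915924072266) [[ 0.49246693 -0.12830594  0.04223491]
 [ 0.65730984 -0.02335063  0.04969216]]
bar 110 [[ 0.49093921 -0.10462779  0.04542103]
 [ 0.49774792 -0.07009071  0.05018509]
 [ 0.50906372 -0.03446748  0.05360436]]
```

```bash
python3 -m handwheel '[[0,-0.9,-0.67,0,0,0],[0,-0.9,-0.67,0,0,0],[0,-0.9,-0.67,0,0,0],[0,-0.9,-0.67,0,0,0],[0,-0.9,-0.67,0,0,0],[0,-0.9,-0.67,0,0,0],[0,-0.9,-0.67,0,0,0],[0,-0.9,-0.67,0,0,0],[0,-0.9,-0.67,0,0,0],[0,-0.85,-0.62,0,0,0]]' 0
python3 -m handwheel '[[0,0,0,-1,0,0],[0,0,0,-1,0,0],[0,0,0,-1,0,0],[0,0,0,-1,0,0],[0,0,0,-1,0,0],[0,0,0,-1,0,0],[0,0,0,-1,0,0],[0,0,0,-1,0,0],[0,0,0,-1,0,0],[0,0,0,-0.72,0,0]]' 0
python3 - <<'E'
from look import *
s=bot.sense();print(s['tcp_pos'],s['qpos']);print(np.round(q2R(s['eef_rot']),3))
d=snap('wrist','wrist1.png')
o=bot.cut_out('wrist','mould_center')
for k in o[:2]:
    print(k['conf'],k['rect'])
    uv=np.argwhere(k['pixels'])[:,::-1];X=onplane(d,uv[:,0],uv[:,1],0.024,s)[:,:2]
    print(cv2.minAreaRect((X*1000).astype(np.float32)))
h=cv2.cvtColor(d['img'],cv2.COLOR_RGB2HSV);m=(abs(h[...,0].astype(int)-112)<10)&(h[...,1]>200)&(h[...,2]>80)
P=cloud(d,s)
top=m&(P[...,2]>.018)&(P[...,2]<.03)
X=P[top];print(np.median(X,0),cv2.minAreaRect((X[:,:2]*1000).astype(np.float32)))
uv=np.argwhere(m)[:,::-1];X=onplane(d,uv[:,0],uv[:,1],0.024,s)[:,:2];print(cv2.minAreaRect((X*1000).astype(np.float32)))
E
```

```text
t: 2.85
tcp_pos: [0.4842, 0.2033, 0.2329]
eef_rot: [0.594, -0.385, 0.593, 0.385]
wrist_force: [1.3, 0.2, 0.5]
gripper_width: 0.0851
t: 4.1
tcp_pos: [0.4835, 0.2047, 0.2327]
eef_rot: [-0.344, 0.618, -0.344, -0.618]
wrist_force: [1.5, -0.6, 0.1]
gripper_width: 0.0855
[0.48350544 0.20467141 0.23273963] [-0.28736143  0.42884155 -0.22389845  1.77940091  0.11420209  0.94572396
  1.56682269]
[[ 0.    -0.85  -0.527]
 [ 0.    -0.527  0.85 ]
 [-1.    -0.    -0.   ]]
0.6 [261.3, 150.0, 41.9, 59.5]
((482.4748229980469, 203.86410522460938), (68.7022476196289, 49.08949661254883), 29.828413009643555)
[0.48361626 0.20205327 0.02396681] ((483.10418701171875, 203.57919311523438), (64.86566162109375, 45.638423919677734), 30.333251953125)
((482.6993408203125, 203.59701538085938), (65.21231079101562, 45.57143783569336), 30.741376876831055)
```

View pics/wrist1.png

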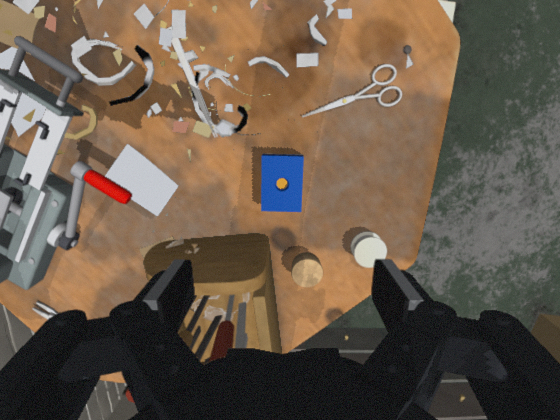

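Run:
```python
from look import *
d=bot.read_camera('side');P=cloud(d).reshape(-1,3)
e=bot.read_camera('top');P=np.vstack([P,cloud(e).reshape(-1,3)])
c=np.array([.4827,.2037]);Rm=q2R(bot.sense()['eef_rot'])
q=(P[:,:2]-c)@Rm[:2,1:]  # tool y,z
s=(abs(q[:,0])<.11)&(abs(q[:,1])<.13)&(P[:,2]>.03)&(P[:,2]<.2)
for lo,hi in((.03,.06),(.06,.1),(.1,.2)):
    k=s&(P[:,2]>lo)&(P[:,2]<=hi);
    if k.sum(): print(lo,k.sum(),np.round(np.percentile(q[k],[0,5,50,95,100],axis=0),3).tolist(), 'mindist', np.hypot(*q[k].T).min())
```

```text
0.03 462 [[-0.11, -0.13], [-0.109, -0.124], [-0.091, -0.053], [-0.07, -0.015], [0.028, 0.019]] mindist 0.01425432532412543
0.06 673 [[-0.11, -0.13], [-0.108, -0.123], [-0.088, -0.054], [-0.07, -0.015], [-0.068, -0.013]] mindist 0.06971372499745059
0.1 1289 [[-0.11, -0.13], [-0.108, -0.116], [-0.086, -0.046], [-0.071, -0.016], [-0.068, -0.014]] mindist 0.07030478131160753
```

```bash
python3 -m handwheel '[[0.55,0.03,0,0.17,0,0],[0.7,0,0,0,0,0],[0.7,0,0,0,0,0],[0.7,0,0,0,0,0],[0.7,0,0,0,0,0],[0.7,0,0,0,0,0],[0.55,0,0,0,0,0],[0.35,0,0,0,0,0],[0.2,0,0,0,0,0],[0,0,0,0,0,0]]' 0
python3 - <<'E'
from look import *
s=bot.sense();print(s['tcp_pos'])
d=snap('side','s2.png');cv2.imwrite('pics/s2.png',cv2.resize(d['img'][200:400,200:440,::-1],None,fx=3,fy=3))
E
```

```text
t: 5.55
tcp_pos: [0.4824, 0.2042, 0.0265]
eef_rot: [0.35, -0.614, 0.35, 0.614]
wrist_force: [-1.2, -0.6, -0.5]
gripper_width: 0.0853
[0.4824275  0.20415617 0.02651857]
```

View pics/s2.png

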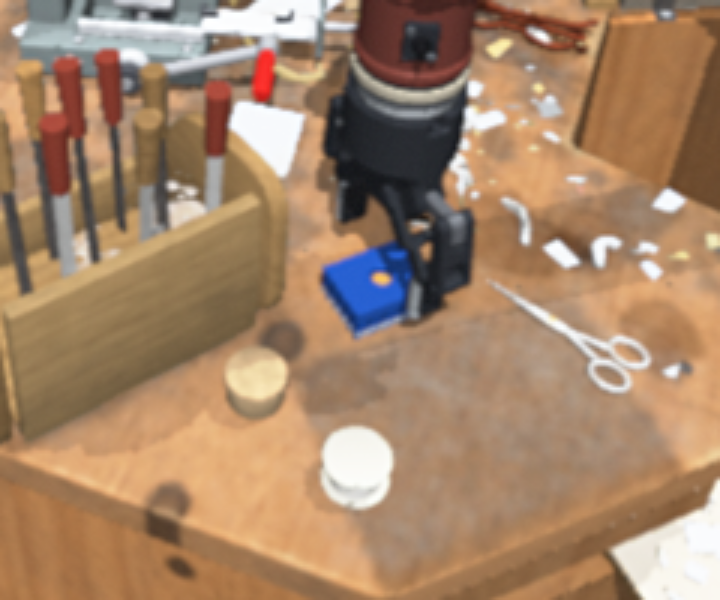

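```bash
python3 -m handwheel '[[0,0,0,0,0,0],[0,0,0,0,0,0],[0,0,0,0,0,0],[0,0,0,0,0,0],[0,0,0,0,0,0],[0,0,0,0,0,0],[0,0,0,0,0,0],[0,0,0,0,0,0],[0,0,0,0,0,0],[-0.2,0,0,0,0,0]]' 1
python3 -m handwheel '[[-0.6,0,0,0,0,0],[-0.9,0,0,0,0,0],[-0.9,0,0,0,0,0],[-0.9,0,0,0,0,0],[-0.9,0,0,0,0,0],[-0.4,0,0,0,0,0],[0,0,0,1,0,0],[0,0,0,1,0,0],[0,0,0,1,0,0],[0,0,0,1,0,0]]' 1
python3 - <<'E'
from look import *
s=bot.sense();print(s['tcp_pos'],s['gripper_width'],s['wrist_force']);print(np.round(q2R(s['eef_rot']),3))
E
```

```text
t: 6.85
tcp_pos: [0.4819, 0.2039, 0.0344]
eef_rot: [0.35, -0.614, 0.35, 0.615]
wrist_force: [0.5, -0.3, 0.4]
gripper_width: 0.0001
t: 8.1
tcp_pos: [0.4821, 0.204, 0.2191]
eef_rot: [-0.466, 0.532, -0.466, -0.532]
wrist_force: [0.0, 0.7, 0.2]
gripper_width: 0.0003
[0.48210578 0.20403055 0.21914098] 0.00026279375983337855 [0.04104907 0.67105231 0.23738302]
[[ 0.    -0.991 -0.132]
 [ 0.    -0.132  0.991]
 [-1.    -0.     0.   ]]
```

Run:
```python
from look import *
d=snap('wrist','w3.png')
d=snap('side','s3.png');cv2.imwrite('pics/s3.png',cv2.resize(d['img'][200:400,200:440,::-1],None,fx=3,fy=3))
```

```text
(no output)
```

View pics/w3.png

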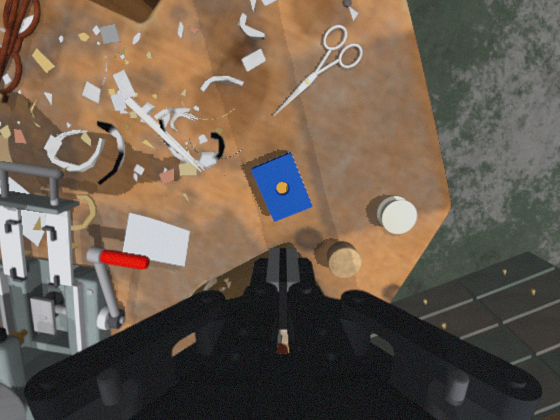

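View pics/s3.png

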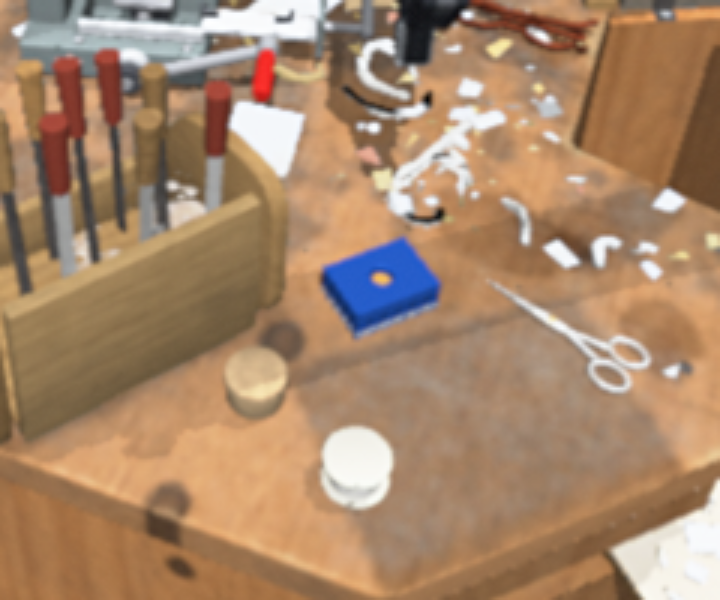

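```bash
cat >> look.py <<'E'
def mould(c,z=0.024):
    s=bot.sense();d=bot.read_camera(c)
    h=cv2.cvtColor(d['img'],cv2.COLOR_RGB2HSV);m=(abs(h[...,0].astype(int)-112)<10)&(h[...,1]>200)&(h[...,2]>80)
    P=cloud(d,s);t=(m&(abs(P[...,2]-z)<.006)).astype(np.uint8)
    n,l,st,_=cv2.connectedComponentsWithStats(t);k=1+np.argmax(st[1:,4])
    X=P[l==k];return np.median(X,0),cv2.minAreaRect((X[:,:2]*1000).astype(np.float32)),d,s
E
python3 - <<'E'
from look import *
for c in('side','top','wrist'): print(c,mould(c)[:2])
d=bot.read_camera('side')
for w in(.0427,.057):
  for z in (0,.005,.01,.015,.02,.03,.04): print(w,z,(proj(d,[[.4824-.516*w,.2042+.857*w,z]])-[200,200])*3)
E
```

```text
side (array([0.48609578, 0.2106635 , 0.02500677]), ((485.2016296386719, 206.98597717285156), (64.77059936523438, 45.44843673706055), 29.864282608032227))Traceback (most recent call last):
  File "<stdin>", line 2, in <module>
  File "look.py", line 34, in mould
    n,l,st,_=cv2.connectedComponentsWithStats(t);k=1+np.argmax(st[1:,4])
                                                     ~~~~~~~~~^^^^^^^^^^
    return _wrapfunc(a, 'argmax', axis=axis, out=out, **kwds)
    return bound(*args, **kwds)
ValueError: attempt to get argmax of an empty sequence
```

Run:
```python
from look import *
for c in('side','wrist'): print(c,mould(c)[:2])
d=bot.read_camera('side')
for w in(.0427,.057):
  for z in (0,.005,.01,.015,.02,.03,.04): print(w,z,(proj(d,[[.4824-.516*w,.2042+.857*w,z]])-[200,200])*3)
a=cv2.imread('pics/s2.png');cv2.imwrite('pics/s2b.png',cv2.resize(a[180:360,290:500],(735,630),interpolation=cv2.INTER_CUBIC))
```

```text
side (array([0.48621332, 0.21043651, 0.02521955]), ((485.45574951171875, 206.45045471191406), (64.51165771484375, 46.3754768371582), 29.928525924682617))
wrist (array([0.48204266, 0.20284637, 0.02393503]), ((483.0809020996094, 203.5160369873047), (64.8758773803711, 46.24427795410156), 29.90656852722168))
0.0427 0 [[413.50971812 343.1406124 ]]
0.0427 0.005 [[414.23450815 338.42102965]]
0.0427 0.01 [[414.96448441 333.66807387]]
0.0427 0.015 [[415.69970341 328.88138571]]
0.0427 0.02 [[416.44022248 324.06060057]]
0.0427 0.03 [[417.93739442 314.3152542 ]]
0.0427 0.04 [[419.45647619 304.42900954]]
0.057 0 [[425.17515549 358.70039119]]
0.057 0.005 [[425.94998064 353.98087665]]
0.057 0.01 [[426.73041357 349.22760867]]
0.057 0.015 [[427.51651607 344.44021973]]
0.057 0.02 [[428.30835084 339.61833687]]
0.057 0.03 [[429.90947274 329.86956993]]
0.057 0.04 [[431.53430001 319.97821204]]
```

View pics/s2b.png

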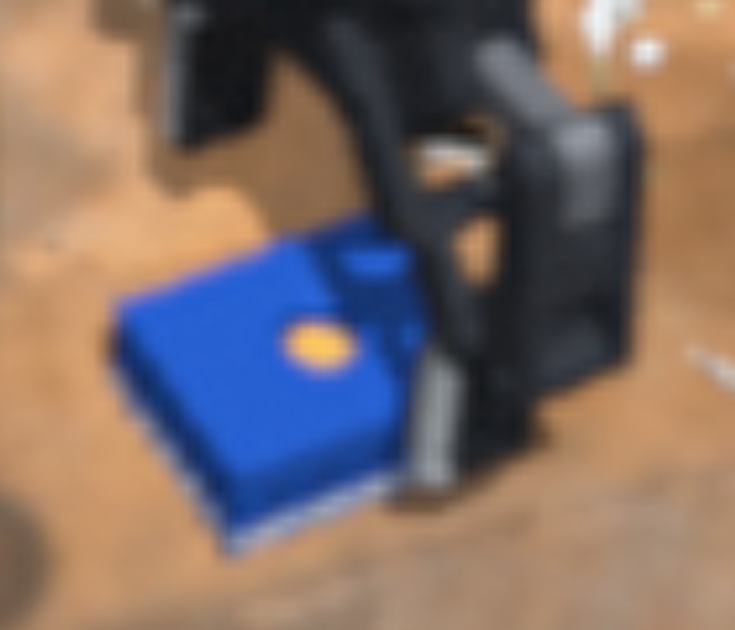

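```bash
python3 -m handwheel '[[0,0,0,-1,0,0],[0,0,0,-1,0,0],[0,0,0,-1,0,0],[0,0,0,-0.91,0,0],[0,0,0,0,0,0],[0,0,0,0,0,0],[0,0,0,0,0,0],[0,0,0,0,0,0],[0,0,0,0,0,0],[0,0,0,0,0,0]]' 0.3
python3 - <<'E'
from look import *
s=bot.sense();print(s['tcp_pos'],s['gripper_width'],s['qpos'])
d=snap('wrist','w4.png')
for x in(0,.005,.01,.015,.022):
    p=np.array([x,0,s['gripper_width']/2]);print(x,proj(d,[q2R(s['eef_rot'])@p+s['tcp_pos']],s))
print(mould('wrist')[:2])
E
```

```text
t: 9.7
tcp_pos: [0.4824, 0.2041, 0.2186]
eef_rot: [0.353, -0.613, 0.353, 0.613]
wrist_force: [0.4, 0.5, -0.5]
gripper_width: 0.0601
[0.48235046 0.20414781 0.21860389] 0.06006529162399835 [-0.29032261  0.44292283 -0.22020916  1.802006    0.11890507  0.90959885
  1.53393269]
0 [[340.57410501 265.72826944]]
0.005 [[338.8399245  261.40602742]]
0.01 [[337.20440627 257.3321146 ]]
0.015 [[335.65949002 253.48603068]]
0.022 [[333.63521436 248.44971624]]
(array([0.48418723, 0.20186216, 0.02394336]), ((482.9897155761719, 203.34527587890625), (64.46459197998047, 46.07657241821289), 30.251434326171875))
```

View pics/w4.png

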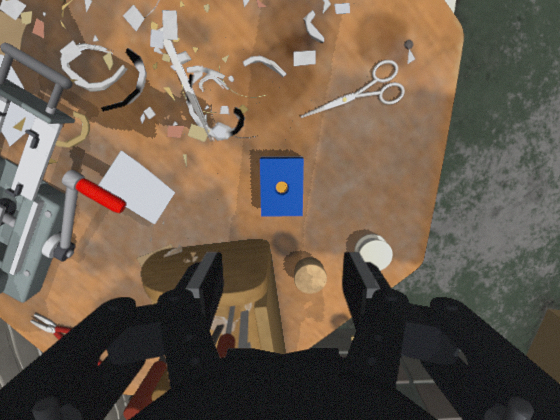

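Run:
```python
from look import *
s=bot.sense();d=bot.read_camera('wrist');P=cloud(d,s)
T=(P-s['tcp_pos'])@q2R(s['eef_rot'])
k=(abs(T[...,0])<.08)&(abs(T[...,1])<.05)&(abs(T[...,2])<.08)
print(k.sum())
for r in range(240,300,6):
    row=[(c,np.round(T[r,c]*1000).astype(int).tolist()) for c in range(190,380,5) if k[r,c]]
    print(r,row)
```

```text
28033
240 []
246 []
252 [(210, [-7, 11, -34]), (215, [-6, 10, -32]), (220, [-5, 10, -30]), (345, [-5, 10, 31]), (350, [-7, 11, 33]), (355, [-7, 11, 35])]
258 [(205, [-14, 11, -35]), (210, [-14, 11, -33]), (215, [-15, 11, -30]), (220, [-5, 7, -30]), (345, [-7, 7, 31]), (350, [-13, 11, 31]), (355, [-14, 11, 34]), (360, [-13, 10, 36])]
264 [(195, [-12, 7, -40]), (200, [-21, 11, -35]), (205, [-19, 11, -34]), (210, [-19, 11, -31]), (215, [-19, 10, -29]), (220, [-7, 5, -30]), (345, [-8, 5, 31]), (350, [-18, 10, 30]), (355, [-20, 11, 32]), (360, [-20, 11, 34]), (365, [-20, 11, 36]), (370, [-10, 6, 42])]
270 [(190, [-18, 7, -41]), (195, [-19, 7, -38]), (200, [-26, 11, -34]), (205, [-26, 11, -32]), (210, [-25, 11, -30]), (215, [-19, 7, -29]), (220, [-9, 2, -30]), (345, [-8, 2, 31]), (350, [-19, 7, 30]), (355, [-25, 11, 31]), (360, [-26, 11, 33]), (365, [-25, 11, 35]), (370, [-18, 7, 39]), (375, [-19, 7, 42])]
276 [(190, [-23, 7, -39]), (195, [-31, 11, -35]), (200, [-32, 12, -32]), (205, [-32, 11, -31]), (210, [-27, 9, -30]), (215, [-20, 5, -29]), (220, [-8, -1, -30]), (345, [-9, -1, 31]), (35
[... 370 characters left out ...]
30]), (365, [-36, 11, 32]), (370, [-36, 11, 34]), (375, [-37, 12, 36])]
288 [(190, [-41, 11, -34]), (195, [-41, 11, -32]), (200, [-40, 11, -30]), (205, [-37, 9, -29]), (210, [-31, 5, -29]), (215, [-20, -1, -30]), (220, [-11, -6, -29]), (345, [-11, -6, 30]), (350, [-20, -1, 31]), (355, [-30, 5, 30]), (360, [-36, 9, 30]), (365, [-40, 11, 31]), (370, [-40, 11, 33]), (375, [-41, 11, 35])]
294 [(190, [-46, 12, -32]), (195, [-41, 9, -32]), (200, [-40, 9, -30]), (205, [-39, 8, -29]), (210, [-30, 2, -29]), (215, [-23, -2, -29]), (220, [-10, -10, -30]), (345, [-12, -9, 31]), (350, [-23, -2, 30]), (355, [-32, 3, 30]), (360, [-38, 7, 30]), (365, [-40, 8, 32]), (370, [-40, 8, 33]), (375, [-46, 12, 33])]
```

```bash
python3 -m handwheel '[[0.4,0,0,0,0,0],[0.6,0,0,0,0,0],[0.7,0,0,0,0,0],[0.7,0,0,0,0,0],[0.7,0,0,0,0,0],[0.6,0,0,0,0,0],[0.45,0,0,0,0,0],[0.3,0,0,0,0,0],[0.2,0,0,0,0,0],[0,0,0,0,0,0]]' 0.3
python3 - <<'E'
from look import *
s=bot.sense();d=snap('wrist','w5.png');P=cloud(d,s)
T=(P-s['tcp_pos'])@q2R(s['eef_rot'])
for r in range(240,262,3):
    print(r,[(c,np.round(T[r,c]*1000).astype(int).tolist()) for c in range(205,362,5) if abs(T[r,c,1])<.02 and 0.02<abs(T[r,c,2])<.06])
d=snap('side','s5.png');cv2.imwrite('pics/s5.png',cv2.resize(d['img'][250:320,290:370,::-1],None,fx=8,fy=8,interpolation=cv2.INTER_CUBIC))
E
```

```text
t: 11.1
tcp_pos: [0.4823, 0.2041, 0.0324]
eef_rot: [0.353, -0.613, 0.353, 0.613]
wrist_force: [-0.4, 0.3, -0.0]
gripper_width: 0.0598
240 [(205, [33, 1, -47]), (210, [34, 1, -44]), (220, [34, 0, -38]), (225, [34, 0, -35]), (230, [34, 0, -32]), (235, [9, 10, -25]), (240, [9, 11, -22]), (320, [8, 11, 20]), (325, [9, 11, 23]), (330, [34, 0, 30]), (335, [33, 1, 33]), (340, [34, 1, 36]), (345, [33, 1, 39]), (350, [33, 1, 42]), (355, [34, 0, 45]), (360, [33, 1, 48])]
243 [(205, [34, -2, -47]), (210, [33, -1, -44]), (215, [33, -1, -41]), (220, [33, -1, -38]), (225, [33, -1, -35]), (230, [34, -2, -32]), (235, [9, 9, -25]), (240, [8, 9, -22]), (320, [8, 9, 20]), (325, [8, 9, 23]), (330, [34, -2, 30]), (335, [34, -2, 33]), (340, [33, -1, 36]), (345, [34, -2, 39]), (350, [33, -1, 42]), (355, [32, -1, 45]), (360, [33, -1, 48])]
246 [(205, [34, -3, -47]), (210, [34, -4, -44]), (215, [33, -3, -41]), (220, [33, -3, -38]), (225, [33, -3, -35]), (230, [33, -3, -32]), (235, [8, 7, -25]), (240, [9, 7, -22]), (320, [9, 7, 20]), (325, [8, 8, 23]), (330, [33, -3, 30]), (335, [34, -3, 33]), (340, [33, -3, 
[... 1236 characters left out ...]
15, [-13, 10, -30]), (220, [-7, 8, -30]), (225, [33, -11, -35]), (230, [34, -11, -32]), (235, [34, -11, -29]), (240, [7, 1, -22]), (320, [10, 0, 21]), (325, [8, 0, 23]), (330, [33, -11, 30]), (335, [33, -11, 33]), (340, [33, -11, 36]), (345, [-6, 7, 31]), (350, [-14, 11, 31]), (355, [-14, 11, 34]), (360, [-15, 11, 36])]
261 [(205, [-17, 11, -34]), (210, [-17, 11, -32]), (215, [-17, 11, -30]), (220, [-7, 6, -30]), (225, [33, -13, -35]), (230, [33, -13, -32]), (235, [34, -14, -29]), (240, [8, -1, -22]), (320, [8, -1, 21]), (325, [33, -13, 27]), (330, [34, -14, 30]), (335, [34, -14, 34]), (340, [33, -13, 36]), (345, [-8, 7, 30]), (350, [-16, 10, 31]), (355, [-18, 11, 33]), (360, [-17, 11, 35])]
```

View pics/w5.png

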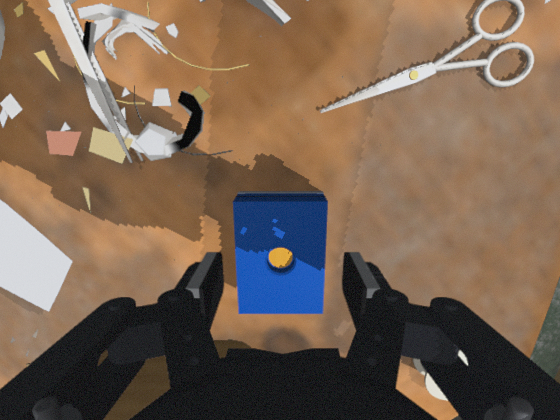

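View pics/s5.png

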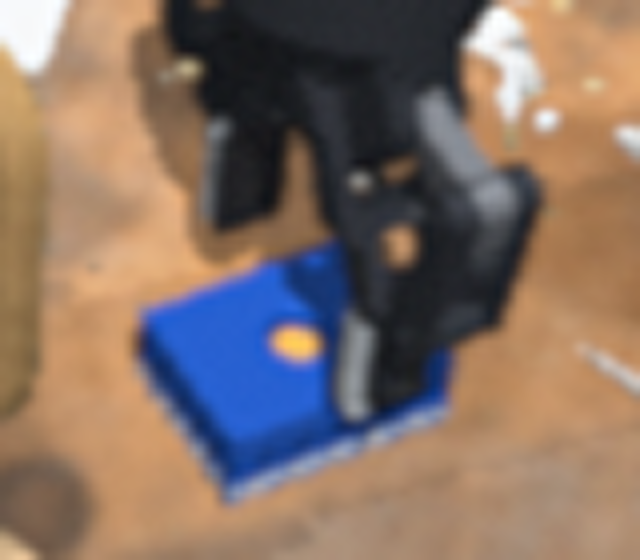

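```bash
python3 -m handwheel '[[0.2,0,0,0,0,0],[0.2,0,0,0,0,0],[0.15,0,0,0,0,0],[0.1,0,0,0,0,0],[0.05,0,0,0,0,0],[0,0,0,0,0,0],[0,0,0,0,0,0],[0,0,0,0,0,0],[0,0,0,0,0,0],[0,0,0,0,0,0]]' 0.3
python3 - <<'E'
from look import *
s=bot.sense();d=snap('wrist','w6.png');P=cloud(d,s)
T=(P-s['tcp_pos'])@q2R(s['eef_rot'])
for r in (249,252,255):
    print(r,[(c,np.round(T[r,c]*1000).astype(int).tolist()) for c in range(205,362,5) if abs(T[r,c,1])<.02 and 0.02<abs(T[r,c,2])<.06])
d=snap('side','s6.png');cv2.imwrite('pics/s6.png',cv2.resize(d['img'][250:320,290:370,::-1],None,fx=8,fy=8,interpolation=cv2.INTER_CUBIC))
E
```

```text
t: 12.45
tcp_pos: [0.4824, 0.2041, 0.0047]
eef_rot: [-0.353, 0.613, -0.353, -0.613]
wrist_force: [-0.7, -0.8, -0.8]
gripper_width: 0.0596
249 [(205, [6, 7, -40]), (210, [6, 7, -37]), (215, [4, 7, -34]), (220, [5, 7, -32]), (225, [-20, 18, -24]), (230, [-19, 17, -22]), (235, [-19, 18, -20]), (330, [-19, 17, 21]), (335, [-19, 18, 23]), (340, [5, 7, 30]), (345, [6, 6, 33]), (350, [5, 7, 36]), (355, [5, 7, 38]), (360, [7, 6, 41])]
252 [(205, [6, 5, -40]), (210, [-7, 11, -34]), (215, [-8, 11, -32]), (220, [-7, 11, -29]), (225, [-20, 17, -24]), (230, [-20, 17, -22]), (330, [-20, 16, 21]), (335, [-19, 16, 23]), (340, [6, 5, 31]), (345, [-7, 11, 30]), (350, [-6, 10, 33]), (355, [-7, 11, 35]), (360, [5, 5, 41])]
255 [(205, [-10, 10, -36]), (210, [-11, 11, -33]), (215, [-11, 11, -31]), (220, [-7, 9, -30]), (225, [-20, 15, -24]), (230, [-19, 15, -22]), (235, [-19, 15, -20]), (330, [-20, 15, 21]), (335, [-19, 15, 23]), (340, [5, 4, 30]), (345, [-7, 9, 30]), (350, [-11, 11, 32]), (355, [-11, 11, 34]), (360, [-11, 11, 36])]
```

View pics/s6.png

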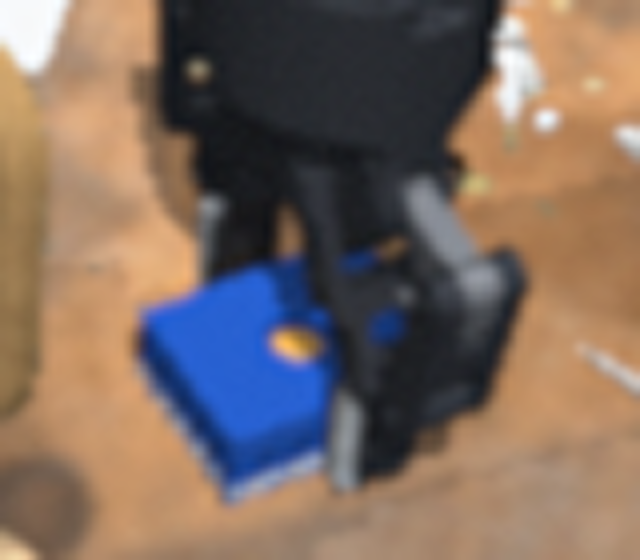

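```bash
python3 -m handwheel '[[0,0,0,0,0,0],[0,0,0,0,0,0],[0,0,0,0,0,0],[0,0,0,0,0,0],[0,0,0,0,0,0],[0,0,0,0,0,0],[0,0,0,0,0,0],[-0.1,0,0,0,0,0],[-0.3,0,0,0,0,0],[-0.4,0,0,0,0,0]]' 1
python3 - <<'E'
from look import *
s=bot.sense();print(s['gripper_width'],s['wrist_force'])
d=snap('side','s7.png');cv2.imwrite('pics/s7.png',cv2.resize(d['img'][240:320,290:370,::-1],None,fx=7,fy=7,interpolation=cv2.INTER_CUBIC))
E
```

```text
t: 13.8
tcp_pos: [0.482, 0.204, 0.0371]
eef_rot: [0.352, -0.613, 0.353, 0.613]
wrist_force: [0.5, -0.0, -1.4]
gripper_width: 0.0467
0.04665839448513786 [ 0.5209606  -0.02786116 -1.3604928 ]
```

View pics/s7.png

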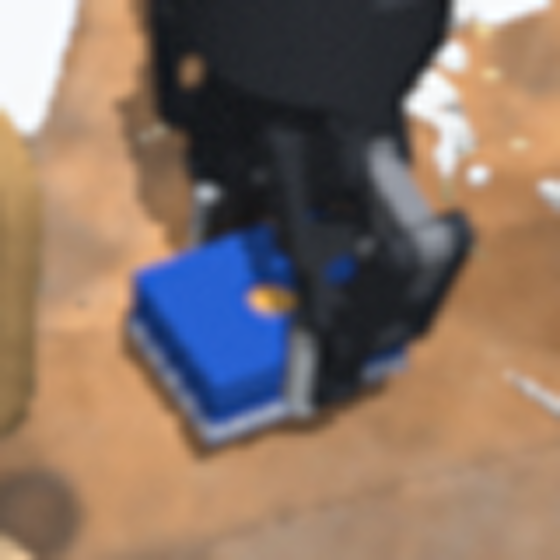

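```bash
python3 -m handwheel '[[-0.6,0,0,0,0,0],[-0.8,0,0,0,0,0],[-0.8,0,0,0.5,0,0],[-0.8,0,0,0.8,0,0],[-0.7,0,0,0.8,0,0],[-0.4,0,0,0.8,0,0],[0,0,0,0.8,0,0],[0,0,0,0.8,0,0],[0,0,0,0.7,0,0],[0,0,0,0.25,0,0]]' 1
python3 -m handwheel '[[0,-0.08,-0.5,0,0,0],[0,-0.08,-0.7,0,0,0],[0,-0.08,-0.8,0,0,0],[0,-0.08,-0.8,0,0,0],[0,-0.08,-0.8,0,0,0],[0,-0.08,-0.8,0,0,0],[0,-0.08,-0.8,0,0,0],[0,-0.08,-0.8,0,0,0],[0,-0.08,-0.6,0,0,0],[0,-0.08,-0.3,0,0,0]]' 1
python3 - <<'E'
from look import *
s=bot.sense();print(s['tcp_pos'],s['gripper_width'],s['qpos']);print(np.round(q2R(s['eef_rot']),3))
d=snap('wrist','w8.png');d=snap('top','t8.png');
E
```

```text
t: 15.1
tcp_pos: [0.4821, 0.2041, 0.201]
eef_rot: [0.505, -0.495, 0.505, 0.495]
wrist_force: [0.1, -0.3, -1.7]
gripper_width: 0.0465
t: 16.35
tcp_pos: [0.509, -0.0741, 0.2008]
eef_rot: [0.505, -0.495, 0.505, 0.495]
wrist_force: [-0.1, 0.3, -1.0]
gripper_width: 0.0471
[ 0.50903669 -0.07409977  0.20081992] 0.047145297463492254 [ 0.12343714  0.44297477 -0.03116827  1.85410148  0.01854536  0.84467972
  1.63299455]
[[ 0.    -1.     0.021]
 [-0.001  0.021  1.   ]
 [-1.    -0.    -0.001]]
```

View pics/w8.png

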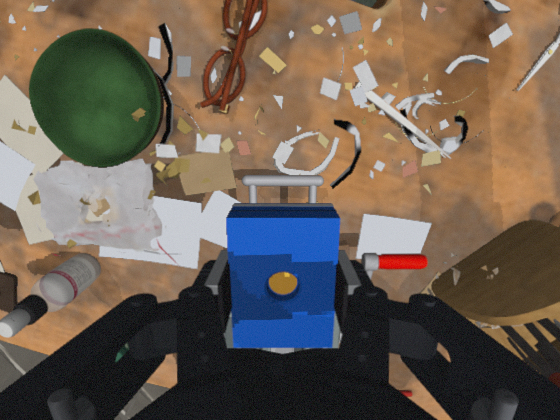

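Run:
```python
from look import *
s=bot.sense();d=bot.read_camera('wrist');P=cloud(d,s);Rm=q2R(s['eef_rot']);T=(P-s['tcp_pos'])@Rm
h=cv2.cvtColor(d['img'],cv2.COLOR_RGB2HSV)
m=(abs(h[...,0].astype(int)-112)<12)&(h[...,1]>180)&(h[...,2]>60)&(abs(T[...,1])<.06)&(abs(T[...,2])<.06)
X=T[m];print('mould x',np.percentile(X[:,0],[1,25,50,75,99]))
tp=X[abs(X[:,0]-np.percentile(X[:,0],50))<.004];print('top rect yz',cv2.minAreaRect((tp[:,1:]*1000).astype(np.float32)),np.percentile(tp,[.5,99.5],axis=0))
# cup
cup=(abs(h[...,0].astype(int)-18)<8)&(h[...,1]>150);cup[:270]=0;cup[300:]=0;cup[:,:265]=0;cup[:,305:]=0
v,u=np.nonzero(cup);print('cup',u.mean(),v.mean(),len(u),np.nanmean(T[cup],0))
# bar
W=P
k=(W[...,2]>.03)&(W[...,2]<.07)&(abs(W[...,1]+.072)<.045)&(abs(W[...,0]-.495)<.02)
b=W[k];v,u=np.nonzero(k);print('bar',len(b),np.percentile(b,[2,50,98],axis=0).tolist(),u.min(),u.max(),v.min(),v.max())
bb=b[(b[:,0]<.502)];c=np.polyfit(bb[:,1],bb[:,0],1);print('slope deg',np.degrees(np.arctan(c[0])))
top=b[b[:,2]>np.percentile(b[:,2],60)];print(np.median(top,0))
# grip
red=((h[...,0]<6)|(h[...,0]>174))&(h[...,1]>180)&(h[...,2]>120)&(abs(W[...,0]-.575)<.03)&(abs(W[...,1]-.045)<.05)&(W[...,2]>.03)
g=W[red];print('grip',len(g),np.percentile(g,[1,50,99],axis=0).tolist());c=np.polyfit(g[:,1],g[:,0],1);print(np.degrees(np.arctan(c[0])))
cv2.imwrite('pics/w8z.png',cv2.resize(d['img'][160:290,200:450,::-1],None,fx=3,fy=3,interpolation=cv2.INTER_CUBIC))
```

```text
mould x [-0.02030277 -0.0193524  -0.0189511  -0.01851784 -0.00541626]
top rect yz ((-0.9866981506347656, 0.4881477355957031), (47.97956085205078, 67.21593475341797), 89.97648620605469) [[-0.02044122 -0.03328523 -0.02282751]
 [-0.01581097  0.03220051  0.02392426]]
cup 282.54401805869077 282.3453724604966 443 [-0.01366073 -0.00136769  0.00050061]
bar 1152 [[0.4881387153294678, -0.11003478560295618, 0.04512941248254134], [0.4945586973038314, -0.07429678006034177, 0.04910674466197612], [0.5135960152725455, -0.03643799971513434, 0.05131417531263544]] 241 323 174 202
slope deg 1.2636240608263647
[ 0.49366105 -0.07235247  0.05028068]
grip 647 [[0.5676778501744014, 0.020977040856946773, 0.06416230897944661], [0.572859836932086, 0.04397006423689169, 0.06939148394331307], [0.5819144521553641, 0.06800314237942393, 0.07157194133895532]]
1.4217839707927613
```

View pics/w8z.png

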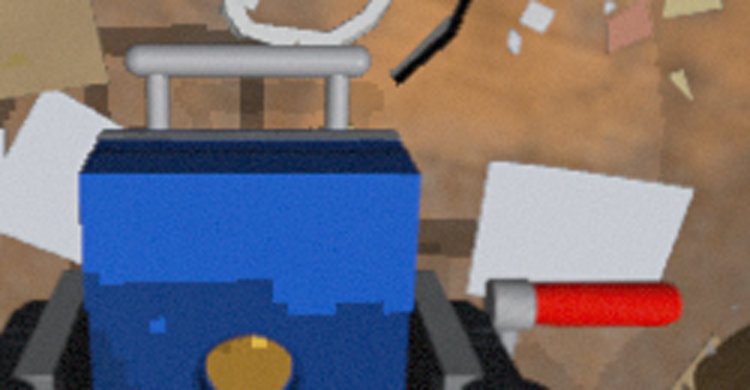

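View pics/t8.png

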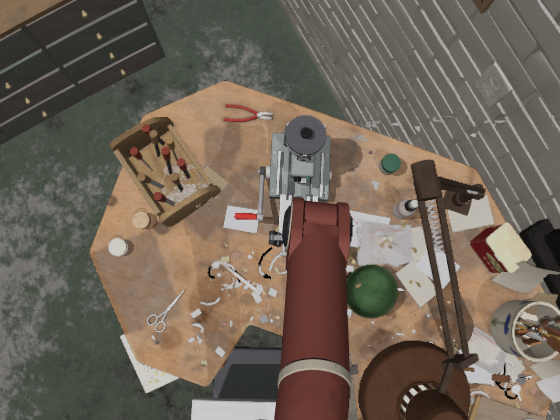

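Run:
```python
from look import *
s=bot.sense();d=bot.read_camera('wrist')
print(onplane(d,np.array([282.8,242.3,323.3]),np.array([180.2,180.6,180.0]),.0455,s))
print(s['tcp_pos'])
# grip via image at plane .063
print(onplane(d,np.array([200+535/3,200+680/3]),np.array([160+305/3]*2),.064,s))
e=bot.read_camera('top')
# top camera t0: bar in topz zoom px
a=np.array([[452,462],[550,466],[315,349],[381,350]])/3+[130,100]
print(onplane(e,a[:,0],a[:,1],.047)[:2],onplane(e,a[:,0],a[:,1],.066)[2:])
```

```text
[[ 0.49406193 -0.07086826  0.0455    ]
 [ 0.49366394 -0.11072602  0.0455    ]
 [ 0.49459546 -0.0310192   0.0455    ]]
[ 0.50924854 -0.0721253   0.2006647 ]
[[0.5750906  0.02357445 0.064     ]
 [0.57653947 0.07340274 0.064     ]]
[[ 0.49300336 -0.03690619  0.047     ]
 [ 0.49192698 -0.1114995   0.047     ]] [[0.57408841 0.06883873 0.066     ]
 [0.57476608 0.01920509 0.066     ]]
```

```bash
python3 -m handwheel '[[0,-0.3,0,0,0,0],[0,-0.5,0.02,0,0,0],[0,-0.6,0,0,0,0],[0,-0.5,0,0,0,0],[0.3,-0.22,0,0,0,0],[0.6,0,0,0,0,0],[0.7,0,0,0,0,0],[0.6,0,0,0,0,0],[0.5,0,0,0,0,0],[0.3,0,0,0,0,0]]' 1
python3 -m handwheel '[[0.2,0,0,0,0,0],[0.1,0,0,0,0,0],[0,0,0,0,0,0],[0,0,0,0,0,0],[0,0,0,0,0,0],[0,0,0,0,0,0],[0,0,0,0,0,0],[0,0,0,0,0,0],[0,0,0,0,0,0],[0,0,0,0,0,0]]' 1
python3 - <<'E'
from look import *
s=bot.sense();print(s['tcp_pos'],s['gripper_width'],s['wrist_force'])
d=snap('wrist','w9.png');d=snap('side','s9.png');cv2.imwrite('pics/s9.png',cv2.resize(d['img'][130:250,190:340,::-1],None,fx=5,fy=5,interpolation=cv2.INTER_CUBIC))
E
```

```text
t: 17.85
tcp_pos: [0.5929, -0.0727, 0.0787]
eef_rot: [0.504, -0.495, 0.505, 0.496]
wrist_force: [0.0, 0.7, -0.7]
gripper_width: 0.0468
t: 19.1
tcp_pos: [0.594, -0.0733, 0.0686]
eef_rot: [0.505, -0.495, 0.505, 0.495]
wrist_force: [-0.5, 0.5, -1.7]
gripper_width: 0.0471
[ 0.59397791 -0.07326397  0.06857766] 0.047118676400666734 [-0.4595805   0.45764696 -1.65993044]
```

View pics/w9.png

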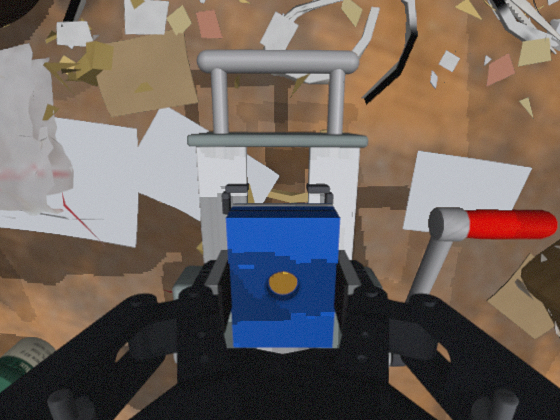

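View pics/s9.png

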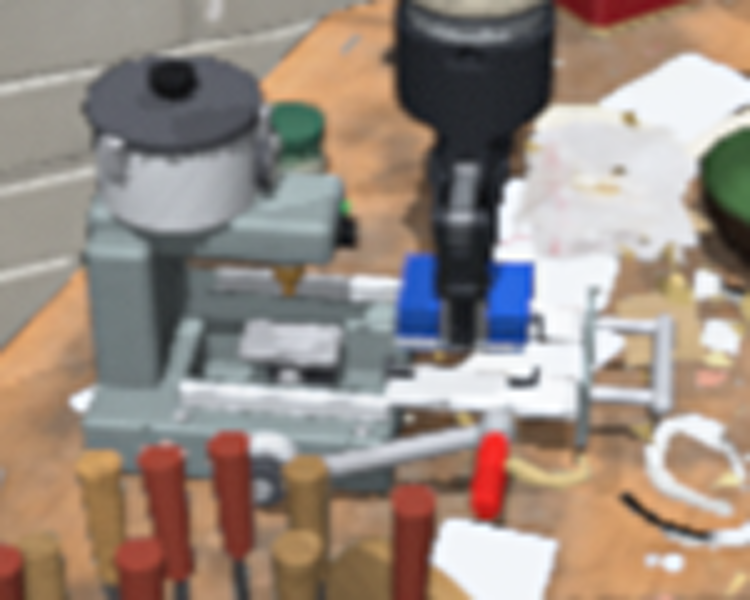

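Run:
```python
from look import *
ts=[];
s=bot.sense();d=bot.read_camera('wrist');P=cloud(d,s);Rm=q2R(s['eef_rot']);T=(P-s['tcp_pos'])@Rm
I=d['img'][:,:,::-1]
cv2.imwrite('pics/w9z.png',cv2.resize(I[130:250,185:375],None,fx=4,fy=4,interpolation=cv2.INTER_CUBIC))
np.save('T9.npy',T)
for r in (188,194,200,206,140):
    print(r,[(c,np.round(T[r,c]*1000,0).astype(int).tolist()) for c in list(range(186,252,3))+list(range(300,370,3))])
```

```text
188 [(186, [66, 26, -67]), (189, [66, 26, -65]), (192, [66, 27, -62]), (195, [66, 27, -60]), (198, [23, 36, -46]), (201, [24, 36, -44]), (204, [23, 36, -43]), (207, [23, 36, -41]), (210, [23, 36, -39]), (213, [24, 36, -38]), (216, [22, 36, -36]), (219, [23, 36, -34]), (222, [24, 36, -33]), (225, [19, 37, -30]), (228, [16, 37, -28]), (231, [17, 37, -27]), (234, [18, 37, -25]), (237, [18, 37, -24]), (240, [17, 37, -22]), (243, [18, 37, -20]), (246, [19, 37, -19]), (249, [59, 28, -22]), (300, [68, 26, 13]), (303, [70, 26, 15]), (306, [25, 35, 14]), (309, [18, 37, 15]), (312, [19, 37, 16]), (315, [17, 37, 18]), (318, [18, 37, 19]), (321, [19, 37, 21]), (324, [17, 37, 22]), (327, [19, 37, 24]), (330, [23, 36, 27]), (333, [24, 36, 28]), (336, [23, 36, 30]), (339, [23, 36, 31]), (342, [23, 36, 33]), (345, [24, 36, 35]), (348, [24, 35, 37]), (351, [23, 36, 38]), (354, [24, 35, 40]), (357, [69, 26, 53]), (360, [68, 26, 55]), (363, [69, 26, 57]), (366, [69, 26, 59]), (369, [70, 26, 62])]
194 [(186, [68, 22, -68]), (189, [65, 22, -65]), (192, [67, 22, -63]), (195, [67, 22, -61]), (198, [66, 22,
[... 3112 characters left out ...]
62, -30]), (222, [9, 62, -29]), (225, [7, 62, -27]), (228, [7, 62, -25]), (231, [8, 62, -24]), (234, [8, 62, -23]), (237, [7, 62, -21]), (240, [9, 62, -20]), (243, [7, 62, -18]), (246, [9, 62, -17]), (249, [7, 62, -15]), (300, [7, 62, 9]), (303, [7, 62, 10]), (306, [7, 62, 12]), (309, [9, 62, 13]), (312, [7, 62, 15]), (315, [8, 62, 16]), (318, [7, 62, 17]), (321, [7, 62, 19]), (324, [8, 62, 20]), (327, [7, 62, 22]), (330, [8, 62, 23]), (333, [7, 62, 25]), (336, [7, 62, 26]), (339, [8, 62, 27]), (342, [9, 62, 29]), (345, [8, 62, 30]), (348, [7, 62, 32]), (351, [7, 62, 33]), (354, [8, 62, 35]), (357, [8, 62, 36]), (360, [8, 62, 38]), (363, [8, 62, 39]), (366, [7, 62, 40]), (369, [70, 59, 59])]
```

View pics/w9z.png

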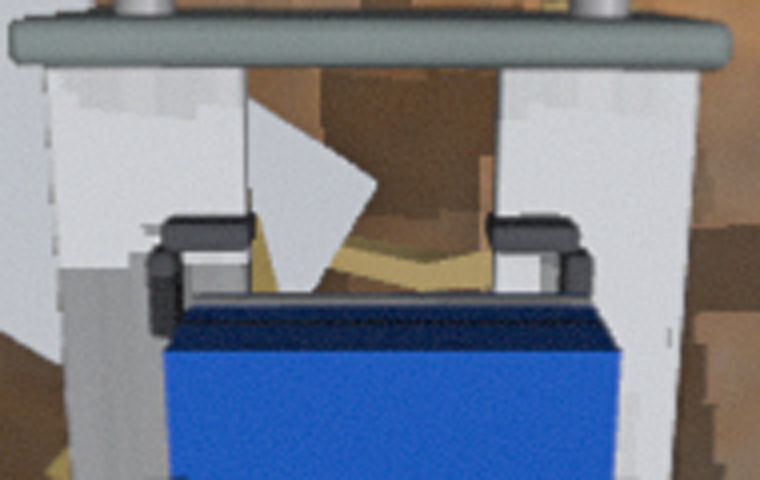

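```bash
python3 -m handwheel '[[0,0.01,-0.04,0,0,0],[0,0,-0.035,0,0,0],[0,0,0,0,0,0],[0.1,0,0,0,0,0],[0.05,0,0,0,0,0],[0,0,0,0,0,0],[0,0,0,0,0,0],[0,0,0,0,0,0],[0,0,0,0,0,0],[0,0,0,0,0,0]]' 1
python3 - <<'E'
from look import *
s=bot.sense();d=bot.read_camera('wrist');P=cloud(d,s);Rm=q2R(s['eef_rot']);T=(P-s['tcp_pos'])@Rm
I=d['img'][:,:,::-1]
cv2.imwrite('pics/w10z.png',cv2.resize(I[130:250,185:375],None,fx=4,fy=4,interpolation=cv2.INTER_CUBIC))
for r in (190,196,202,206):
    print(r,[(c,np.round(T[r,c]*1000,0).astype(int).tolist()) for c in list(range(216,250,2))+list(range(310,345,2))])
E
```

```text
t: 20.5
tcp_pos: [0.5936, -0.0762, 0.0626]
eef_rot: [0.505, -0.495, 0.505, 0.495]
wrist_force: [0.8, -0.7, -1.7]
gripper_width: 0.0469
190 [(216, [17, 36, -35]), (218, [18, 36, -34]), (220, [18, 36, -33]), (222, [18, 36, -32]), (224, [18, 36, -31]), (226, [17, 36, -29]), (228, [17, 36, -28]), (230, [12, 37, -26]), (232, [11, 37, -25]), (234, [11, 37, -24]), (236, [12, 37, -23]), (238, [11, 37, -22]), (240, [12, 37, -21]), (242, [12, 37, -20]), (244, [12, 37, -19]), (246, [11, 37, -18]), (248, [12, 37, -17]), (310, [64, 26, 19]), (312, [64, 26, 21]), (314, [13, 37, 17]), (316, [12, 37, 18]), (318, [12, 37, 19]), (320, [13, 37, 20]), (322, [13, 37, 21]), (324, [13, 37, 22]), (326, [13, 37, 23]), (328, [12, 37, 24]), (330, [11, 37, 25]), (332, [12, 37, 26]), (334, [12, 37, 27]), (336, [12, 37, 28]), (338, [16, 36, 30]), (340, [19, 36, 31]), (342, [17, 36, 32]), (344, [18, 36, 33])]
196 [(216, [18, 33, -35]), (218, [17, 33, -34]), (220, [18, 32, -33]), (222, [18, 32, -32]), (224, [17, 33, -31]), (226, [12, 34, -29]), (228, [14, 33, -28]), (230, [11, 34, -26]), (232, [14, 33, -26]), (234,
[... 1356 characters left out ...]
220, [17, 27, -33]), (222, [19, 27, -32]), (224, [18, 27, -31]), (226, [11, 29, -29]), (228, [12, 28, -28]), (230, [11, 29, -27]), (232, [-1, 32, -24]), (234, [-1, 32, -22]), (236, [-2, 32, -22]), (238, [-2, 32, -21]), (240, [-1, 32, -20]), (242, [-1, 32, -19]), (244, [-1, 32, -18]), (246, [0, 32, -17]), (248, [-2, 32, -16]), (310, [-1, 32, 14]), (312, [0, 32, 15]), (314, [-1, 32, 15]), (316, [-2, 32, 16]), (318, [0, 32, 17]), (320, [0, 32, 18]), (322, [-2, 32, 19]), (324, [-2, 32, 20]), (326, [-1, 32, 21]), (328, [0, 32, 22]), (330, [-1, 32, 23]), (332, [0, 32, 24]), (334, [12, 28, 27]), (336, [11, 29, 28]), (338, [12, 29, 29]), (340, [12, 29, 30]), (342, [17, 27, 32]), (344, [18, 27, 34])]
```

View pics/w10z.png

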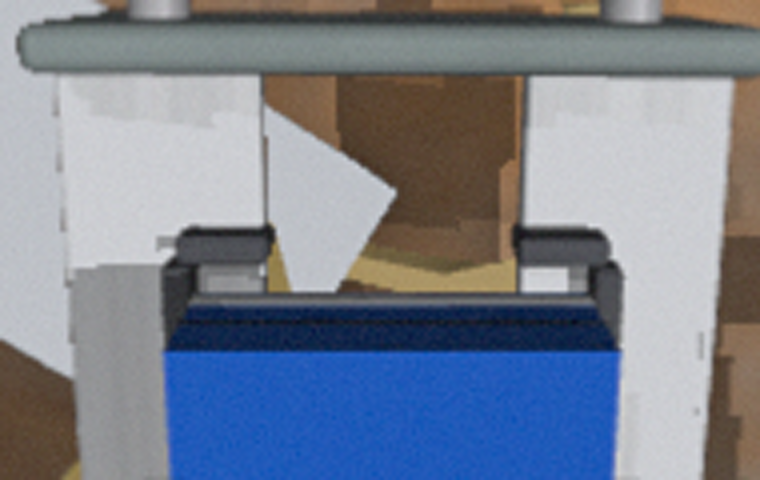

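```bash
python3 -m handwheel '[[0.1,0,0,0,0,0],[0.1,0,0,0,0,0],[0.07,0,0,0,0,0],[0.03,0,0,0,0,0],[0,0,0,0,0,0],[0,0,0,0,0,0],[0,0,0,0,0,0],[0,0,0,0,0,0],[0,0,0,0,0,0],[0,0,0,0,0,0]]' 1
python3 - <<'E'
from look import *
s=bot.sense();print(s['wrist_force'],s['wrist_torque']);d=bot.read_camera('wrist')
I=d['img'][:,:,::-1]
cv2.imwrite('pics/w11z.png',cv2.resize(I[130:250,185:375],None,fx=4,fy=4,interpolation=cv2.INTER_CUBIC))
d=bot.read_camera('side');cv2.imwrite('pics/s11.png',cv2.resize(d['img'][160:230,240:330,::-1],None,fx=8,fy=8,interpolation=cv2.INTER_CUBIC))
E
```

```text
t: 21.8
tcp_pos: [0.5935, -0.0762, 0.0506]
eef_rot: [0.505, -0.495, 0.505, 0.495]
wrist_force: [-0.8, 0.9, -2.3]
gripper_width: 0.0463
[-0.76632967  0.86173824 -2.25844585] [0.00252158 0.03057078 0.03406102]
```

View pics/w11z.png

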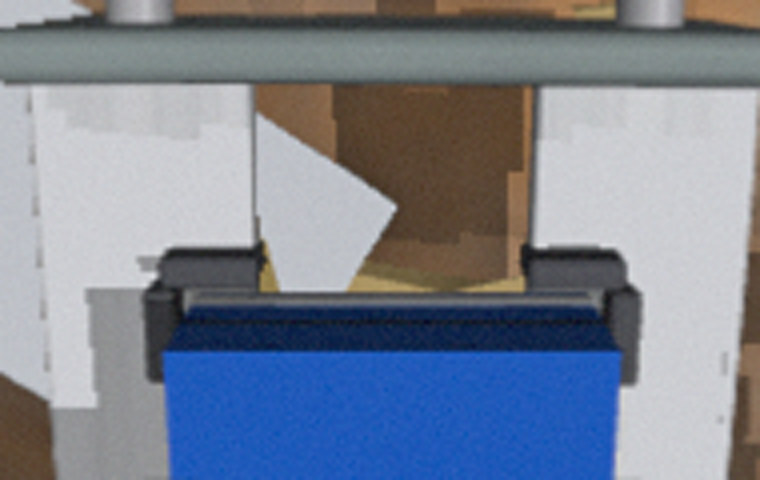

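View pics/s11.png

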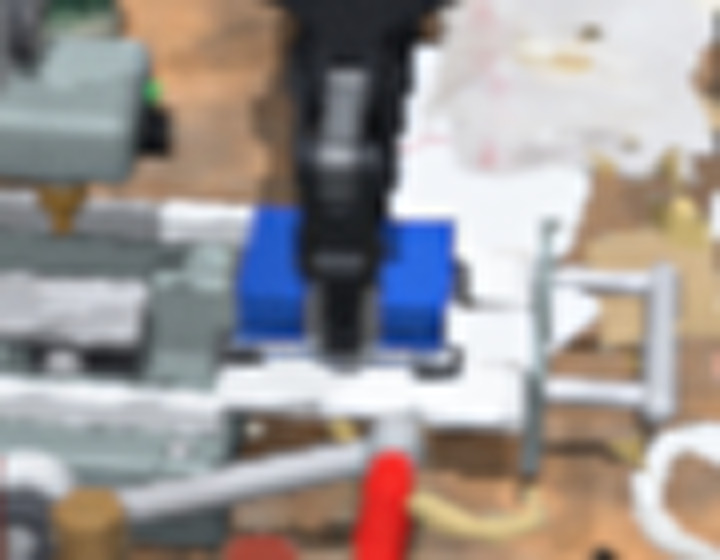

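```bash
python3 -m handwheel '[[0.02,0,0,0,0,0],[0,0,0,0,0,0],[0,0,0,0,0,0],[0,0,0,0,0,0],[0,0,0,0,0,0],[-0.1,0,0,0,0,0],[-0.3,0,0,0,0,0],[-0.6,0,0,0,0,0],[-0.6,0,0,0,0,0],[-0.6,0,0,0,0,0]]' 0.3
python3 -m handwheel '[[-0.3,0.5,0,0,0,0],[-0.3,0.8,0,0,0,0],[0,0.8,0,0,0,0],[0,0.5,0,0,0,0],[0,0.3,0,0,0,0],[0,0,0,0,0,0],[0,0,0,0,0,0],[0,0,0,0,0,0],[0,0,0,0,0,0],[0,0,0,0,0,0]]' 1
python3 - <<'E'
from look import *
s=bot.sense();print(s['tcp_pos'],s['gripper_width'])
d=snap('wrist','w12.png')
d=bot.read_camera('side');cv2.imwrite('pics/s12.png',cv2.resize(d['img'][160:230,240:330,::-1],None,fx=8,fy=8,interpolation=cv2.INTER_CUBIC))
E
```

```text
t: 23.15
tcp_pos: [0.5938, -0.0763, 0.1396]
eef_rot: [0.505, -0.496, 0.504, 0.495]
wrist_force: [0.2, 0.9, 0.1]
gripper_width: 0.0599
t: 24.4
tcp_pos: [0.4777, -0.074, 0.1617]
eef_rot: [0.505, -0.495, 0.505, 0.495]
wrist_force: [-0.4, 0.5, -0.9]
gripper_width: 0.0001
[ 0.47771934 -0.07402954  0.16168568] 0.00011363896198884644
```

View pics/w12.png

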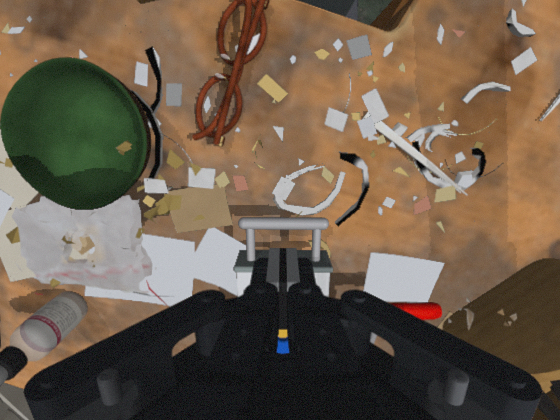

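View pics/s12.png

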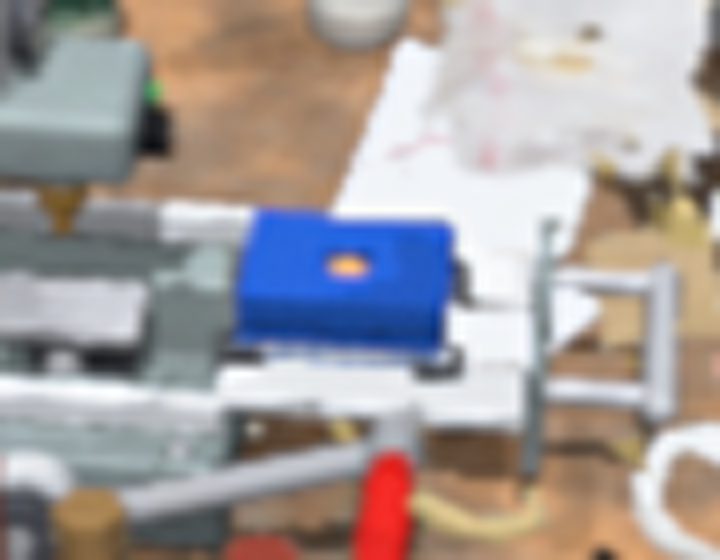

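```bash
python3 -m handwheel '[[0.2,0.25,0,0,0,0],[0.4,0.22,0,0,0,0],[0.6,0,0,0,0,0],[0.6,0,0,0,0,0],[0.6,0,0,0,0,0],[0.4,0,0,0,0,0],[0.2,0,0,0,0,0],[0.1,0,0,0,0,0],[0.1,0,0,0,0,0],[0,0,0,0,0,0]]' 1
python3 - <<'E'
from look import *
s=bot.sense();print(s['tcp_pos'],s['gripper_width'])
d=snap('wrist','w13.png');P=cloud(d,s);T=(P-s['tcp_pos'])@q2R(s['eef_rot'])
for r in (244,247,250,253,256): print(r,[(c,np.round(T[r,c]*1000).astype(int).tolist()) for c in range(255,312,6)])
d=bot.read_camera('side');cv2.imwrite('pics/s13.png',cv2.resize(d['img'][150:240,240:350,::-1],None,fx=7,fy=7,interpolation=cv2.INTER_CUBIC))
E
```

```text
t: 25.75
tcp_pos: [0.4588, -0.0737, 0.0339]
eef_rot: [0.505, -0.495, 0.505, 0.495]
wrist_force: [-0.2, -0.3, -0.4]
gripper_width: 0.0005
[ 0.45881788 -0.07371603  0.03392176] 0.000457507625536579
244 [(255, [35, -2, -17]), (261, [34, -2, -13]), (267, [35, -2, -9]), (273, [35, -2, -5]), (279, [35, -2, -2]), (285, [34, -2, 2]), (291, [35, -2, 6]), (297, [31, -1, 9]), (303, [32, -1, 13]), (309, [35, -2, 17])]
247 [(255, [35, -4, -17]), (261, [34, -4, -13]), (267, [35, -4, -9]), (273, [35, -4, -5]), (279, [29, -2, -2]), (285, [29, -2, 2]), (291, [31, -3, 6]), (297, [31, -3, 9]), (303, [35, -4, 13]), (309, [36, -5, 17])]
250 [(255, [35, -6, -17]), (261, [34, -6, -13]), (267, [35, -6, -9]), (273, [-6, 11, -4]), (279, [-4, 11, -1]), (285, [-5, 11, 2]), (291, [-4, 11, 5]), (297, [35, -6, 10]), (303, [34, -6, 13]), (309, [34, -6, 17])]
253 [(255, [35, -8, -17]), (261, [36, -9, -13]), (267, [36, -9, -9]), (273, [-8, 11, -4]), (279, [-9, 11, -1]), (285, [-8, 11, 2]), (291, [-8, 11, 5]), (297, [30, -6, 9]), (303, [35, -8, 13]), (309, [35, -8, 17])]
256 [(255, [36, -11, -17]), (261, [36, -11, -13]), (267, [36, -11, -9]), (273, [-11, 11, -4]), (279, [-12, 11, -1]), (285, [-11, 11, 2]), (291, [-11, 11, 4]), (297, [30, -8, 9]), (303, [35, -11, 13]), (309, [35, -11, 17])]
```

View pics/w13.png

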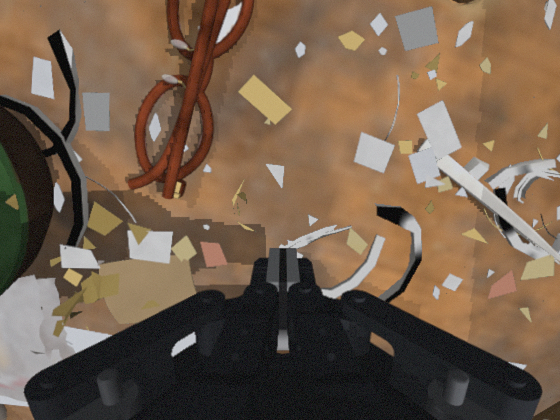

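View pics/s13.png

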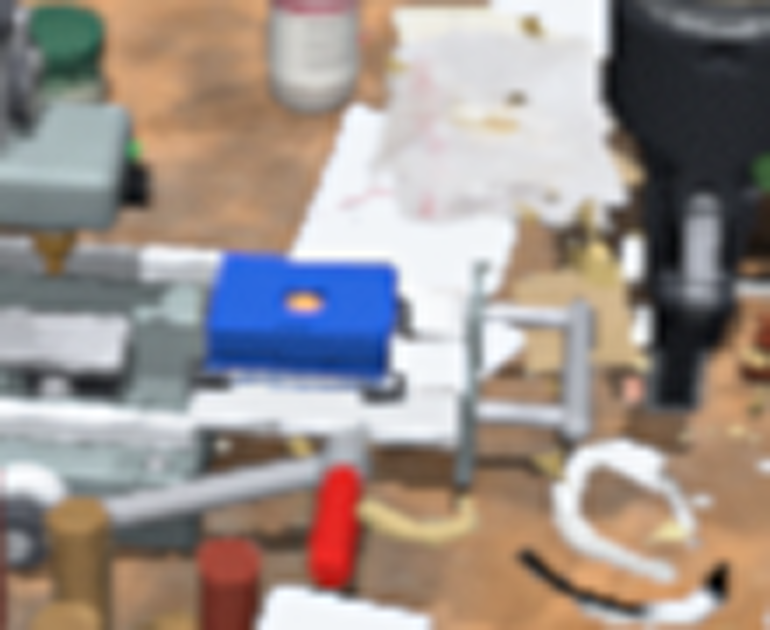

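```bash
python3 -m handwheel '[[0.2,0,0,0,0,0],[0.2,0,0,0,0,0],[0,-0.2,0,0,0,0],[0,-0.2,0,0,0,0],[0,-0.15,0,0,0,0],[0,-0.15,0,0,0,0],[0,-0.2,0,0,0,0],[0,-0.2,0,0,0,0],[0,-0.2,0,0,0,0],[0,-0.2,0,0,0,0]]' 1
python3 -m handwheel '[[0,-0.2,0,0,0,0],[0,-0.2,0,0,0,0],[0,-0.2,0,0,0,0],[0,-0.15,0,0,0,0],[0,-0.15,0,0,0,0],[0,-0.1,0,0,0,0],[0,0,0,0,0,0],[0,0,0,0,0,0],[0,0,0,0,0,0],[0,0,0,0,0,0]]' 1
python3 - <<'E'
from look import *
s=bot.sense();print(s['tcp_pos'],s['wrist_force'])
d=bot.read_camera('side');cv2.imwrite('pics/s14.png',cv2.resize(d['img'][150:240,210:320,::-1],None,fx=7,fy=7,interpolation=cv2.INTER_CUBIC))
E
```

```text
t: 27.1
tcp_pos: [0.5194, -0.075, 0.0178]
eef_rot: [0.505, -0.495, 0.505, 0.495]
wrist_force: [-1.5, -1.5, -0.2]
gripper_width: 0.0004
t: 28.35
tcp_pos: [0.5588, -0.0754, 0.0179]
eef_rot: [0.505, -0.495, 0.505, 0.495]
wrist_force: [-0.6, 0.0, 0.4]
gripper_width: 0.0004
[ 0.55883191 -0.07544782  0.01789686] [-0.59804382  0.00555792  0.37918769]
```

View pics/s14.png

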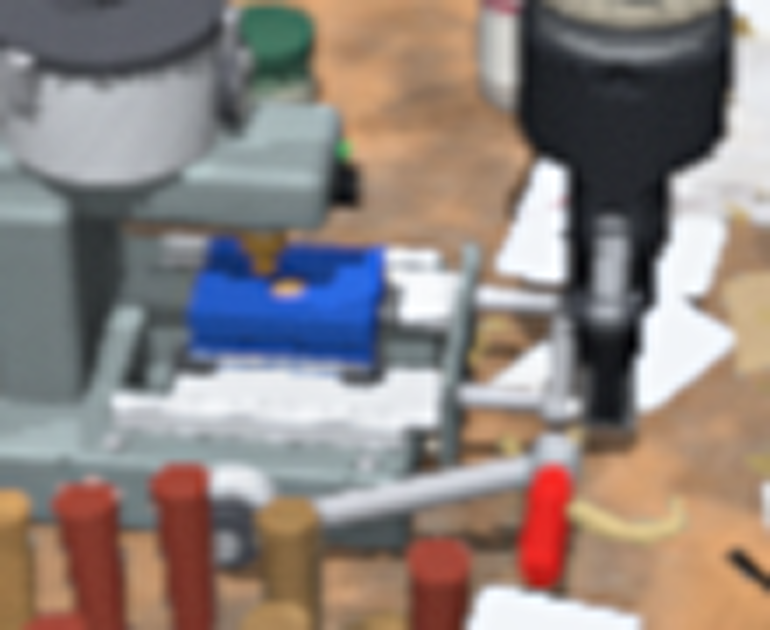

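```bash
python3 -m handwheel '[[0,-0.05,0,0,0,0],[0,-0.05,0,0,0,0],[0,-0.05,0,0,0,0],[0,-0.05,0,0,0,0],[0,-0.025,0,0,0,0],[0,0,0,0,0,0],[0,0,0,0,0,0],[0,0,0,0,0,0],[0,0,0,0,0,0],[0,0,0,0,0,0]]' 1
python3 -m handwheel '[[0,-0.025,0,0,0,0],[0,-0.025,0,0,0,0],[0,0,0,0,0,0],[0,0,0,0,0,0],[0,0,0,0,0,0],[0,0,0,0,0,0],[0,0,0,0,0,0],[0,0,0,0,0,0],[0,0,0,0,0,0],[0,0,0,0,0,0]]' 1
```

```text
t: 29.65
tcp_pos: [0.5679, -0.0758, 0.0179]
eef_rot: [0.505, -0.495, 0.505, 0.495]
wrist_force: [-0.4, 0.6, -0.5]
gripper_width: -0.0001
t: 30.9
tcp_pos: [0.5681, -0.0758, 0.0177]
eef_rot: [0.504, -0.494, 0.506, 0.496]
wrist_force: [-6.4, 0.6, 4.1]
gripper_width: -0.0001
```

```bash
python3 -m handwheel '[[0,-0.025,0,0,0,0],[0,-0.025,0,0,0,0],[0,0,0,0,0,0],[0,0,0,0,0,0],[0,0,0,0,0,0],[0,0,0,0,0,0],[0,0,0,0,0,0],[0,0,0,0,0,0],[0,0,0,0,0,0],[0,0,0,0,0,0]]' 1
python3 - <<'E'
from look import *
s=bot.sense();print(s['tcp_pos'],s['wrist_force'])
d=bot.read_camera('side');cv2.imwrite('pics/s15.png',cv2.resize(d['img'][150:240,210:320,::-1],None,fx=7,fy=7,interpolation=cv2.INTER_CUBIC))
E
```

```text
t: 32.15
tcp_pos: [0.5681, -0.0757, 0.0175]
eef_rot: [0.503, -0.493, 0.507, 0.497]
wrist_force: [-8.2, 0.7, 5.8]
gripper_width: 0.0002
[ 0.56810269 -0.07573568  0.0174822 ] [-8.1972165   0.73474805  5.81160185]
```

View pics/s15.png

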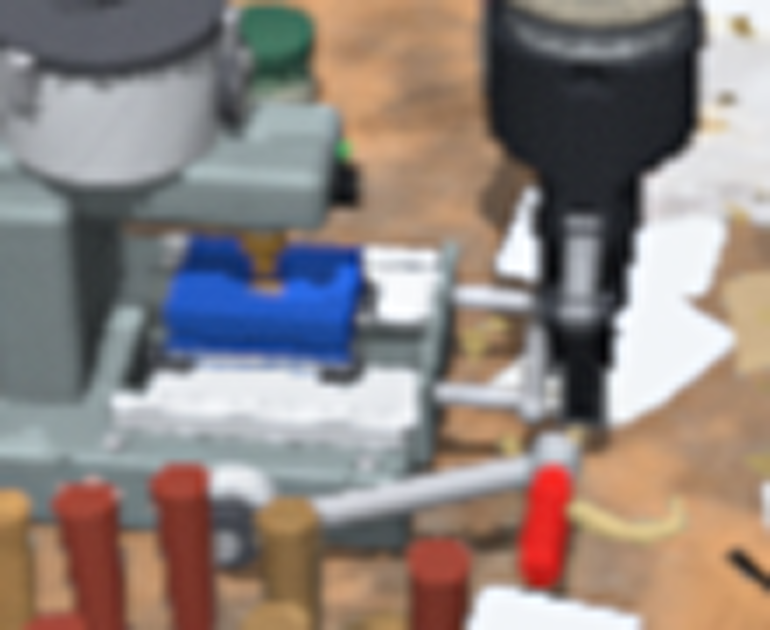

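```bash
python3 -m handwheel '[[0,0.2,0,0,0,0],[0,0.5,0,0,0,0],[-0.4,0,0,0,0,0],[-0.7,0,0,0,0,0],[-0.8,0,0,0,0,0],[-0.8,0,0.3,0,0,0],[-0.7,-0.2,0.7,0,0,0],[-0.3,-0.3,0.8,0,0,0],[0,-0.3,0.8,0,0,0],[0,0,0.46,0,0,0]]' 1
python3 -m handwheel '[[0,0,0,0.5,0,0],[0,0,0,1,0,0],[0,0,0,1,0,0],[0,0,0,1,0,0],[0,0,0,1,0,0],[0,0,0,1,0,0],[0,0,0,1,0,0],[0,0,0,1,0,0],[0,0,0,1,0,0],[0,0,0,1,0,0]]' 0.35
python3 -m handwheel '[[0,0,0,1,0,0],[0,0,0,1,0,0],[0,0,0,1,0,0],[0,0,0,1,0,0],[0,0,0,1,0,0],[0,0,0,1,0,0],[0,0,0,0.2,0,0],[0,0,0,0,0,0],[0,0,0,0,0,0],[0,0,0,0,0,0]]' 0.35
python3 - <<'E'
from look import *
s=bot.sense();print(s['tcp_pos'],s['wrist_force'],s['gripper_width'],s['qpos']);print(np.round(q2R(s['eef_rot']),3))
d=snap('wrist','w16.png');P=cloud(d,s);Rm=q2R(s['eef_rot']);T=(P-s['tcp_pos'])@Rm
h=cv2.cvtColor(d['img'],cv2.COLOR_RGB2HSV)
red=((h[...,0]<6)|(h[...,0]>174))&(h[...,1]>180)&(h[...,2]>100)&(abs(T[...,1])<.06)&(abs(T[...,2])<.06)&(P[...,2]>.04)&(P[...,2]<.09)
g=T[red];print('grip tool',len(g),np.percentile(g,[1,50,99],axis=0).tolist());v,u=np.nonzero(red);print(u.min(),u.max(),v.min(),v.max())
E
```

```text
t: 33.45
tcp_pos: [0.5803, 0.0492, 0.1674]
eef_rot: [0.506, -0.497, 0.502, 0.495]
wrist_force: [0.5, -0.4, -0.1]
gripper_width: -0.0
t: 34.7
tcp_pos: [0.5782, 0.0459, 0.1663]
eef_rot: [0.676, -0.208, 0.675, 0.208]
wrist_force: [-0.6, -0.3, -0.3]
gripper_width: 0.0557
t: 35.95
tcp_pos: [0.578, 0.0464, 0.1658]
eef_rot: [0.707, 0.006, 0.707, -0.006]
wrist_force: [-0.0, -0.3, -0.2]
gripper_width: 0.0556
[0.57804175 0.04639207 0.16583471] [-0.00686975 -0.28044287 -0.21976998] 0.05556267558968801 [-0.38466605  0.6097522   0.42891575  1.72492141 -0.31538846  0.87573567
  0.1623257 ]
[[-0.     0.018  1.   ]
 [ 0.     1.    -0.018]
 [-1.     0.    -0.   ]]
grip tool 992 [[0.09407897762553909, -0.025169927002035134, -0.009481556739687277], [0.09641003958606413, 0.00010160521226025042, -0.0021971809187745924], [0.10102721424504521, 0.02315941220361637, 0.004403651550229356]]
271 288 183 242
```

View pics/w16.png

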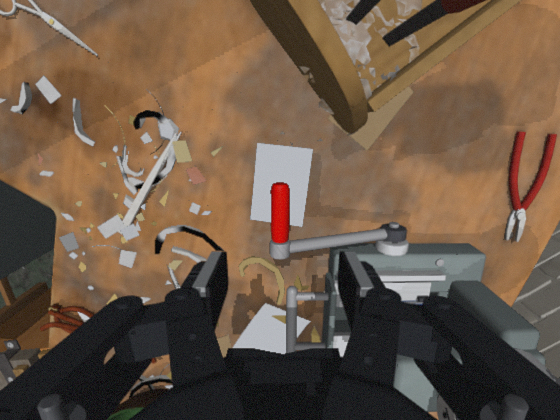

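```bash
python3 - <<'E'
from look import *
P=cloud(bot.read_camera('side')).reshape(-1,3)
for y0 in (.08,.1,.12,.14,.16,.18,.2,.24):
    k=(P[:,0]>.5)&(P[:,0]<.85)&(P[:,1]>y0)&(P[:,1]<y0+.02)&(P[:,2]>.02);q=P[k]
    if len(q):print(y0,len(q),np.percentile(q[:,2],99),q[:,0].min(),q[:,0].max())
E
python3 -m handwheel '[[0.3,0,-0.06,0,0,0],[0.5,0,0,0,0,0],[0.6,0,0,0,0,0],[0.6,0,0,0,0,0],[0.5,0,0,0,0,0],[0.3,0,0,0,0,0],[0.2,0,0,0,0,0],[0.1,0,0,0,0,0],[0,0,0,0,0,0],[0,0,0,0,0,0]]' 0.35
python3 - <<'E'
from look import *
s=bot.sense();print(s['tcp_pos'],s['wrist_force'])
snap('wrist','w17.png')
d=bot.read_camera('side');cv2.imwrite('pics/s17.png',cv2.resize(d['img'][130:240,210:320,::-1],None,fx=5,fy=5,interpolation=cv2.INTER_CUBIC))
E
```

```text
0.08 4488 0.5510797184680687 0.500199322538731 0.6255534667723289
0.1 77 0.5533730279979533 0.5001438194300339 0.5731253317443504
0.12 95 0.1039463649844442 0.6207044600327405 0.6708787298741418
0.14 308 0.11531562128688877 0.6125523950512748 0.6937614491270105
0.16 322 0.18718881760129344 0.5887051260371344 0.704833566004611
0.18 846 0.18881985995600978 0.5716103441667526 0.7533700925661181
0.2 1039 0.2037515003066197 0.5569176511170912 0.7793342102741123
0.24 1581 0.20476190562421023 0.5719015563951272 0.806199312830219
t: 37.3
tcp_pos: [0.5761, 0.0465, 0.0424]
eef_rot: [0.707, 0.006, 0.707, -0.006]
wrist_force: [-0.7, 0.0, -0.7]
gripper_width: 0.0557
[0.57607963 0.04649408 0.04236478] [-0.72002013  0.03654272 -0.73711443]
```

View pics/w17.png

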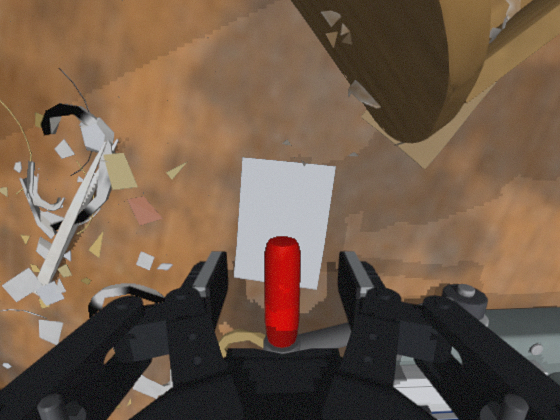

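View pics/s17.png

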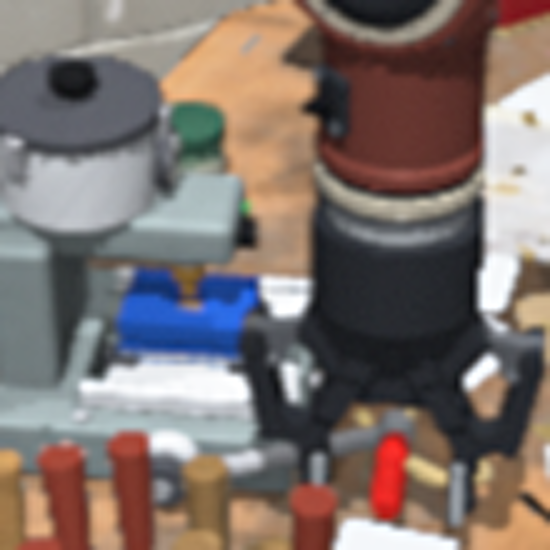

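```bash
python3 -m handwheel '[[0,0,0,0,0,0],[0,0,0,0,0,0],[0,0,0,0,0,0],[0,0,0,0,0,0],[0,0,0,0,0,0],[0,0,0,0,0,0],[0,0,0,0,0,0],[0,0,0,0,0,0],[0,0,0,0,0,0],[0,0,0,0,0,0]]' 1
python3 - <<'E'
from look import *
P=[bot.sense()['tcp_pos'] ]
s=bot.sense();print(s['tcp_pos'],s['wrist_force'],s['gripper_width'])
snap('wrist','w18.png')
# arc rows
r=.12;import math
a0=math.radians(20)
prev=(-r*math.cos(a0),r*math.sin(a0))
for i in range(1,16):
    a=a0+1.222*i/15
    c=(-r*math.cos(a),r*math.sin(a));print(i,'x',round(-(c[1]-prev[1])/.04,3),'z',round((c[0]-prev[0])/.04,3));prev=c
E
```

```text
t: 38.65
tcp_pos: [0.5757, 0.0465, 0.0419]
eef_rot: [0.707, 0.006, 0.707, -0.006]
wrist_force: [-0.3, 0.6, 2.4]
gripper_width: 0.0146
[0.5757454  0.04654679 0.04187005] [-0.25818247  0.57102758  2.43713252] 0.014638948867400624
1 x -0.226 z 0.093
2 x -0.218 z 0.111
3 x -0.208 z 0.128
4 x -0.197 z 0.145
5 x -0.184 z 0.16
6 x -0.171 z 0.175
7 x -0.156 z 0.188
8 x -0.14 z 0.2
9 x -0.123 z 0.211
10 x -0.106 z 0.22
11 x -0.088 z 0.228
12 x -0.069 z 0.234
13 x -0.049 z 0.239
14 x -0.03 z 0.243
15 x -0.01 z 0.244
```

View pics/w18.png

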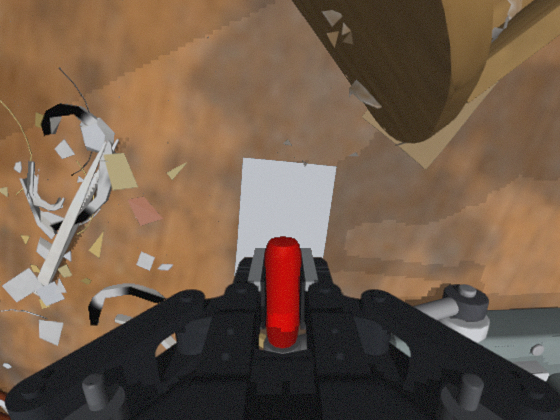

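```bash
python3 -m handwheel '[[-0.23,0,0.09,0,0,0],[-0.22,0,0.11,0,0,0],[-0.21,0,0.13,0,0,0],[-0.2,0,0.145,0,0,0],[-0.18,0,0.16,0,0,0],[-0.17,0,0.175,0,0,0],[-0.155,0,0.19,0,0,0],[0,0,0,0,0,0],[0,0,0,0,0,0],[0,0,0,0,0,0]]' 1
python3 - <<'E'
from look import *
s=bot.sense();print(s['tcp_pos'],s['wrist_force'],s['gripper_width'])
d=bot.read_camera('side');cv2.imwrite('pics/s19.png',cv2.resize(d['img'][130:240,210:320,::-1],None,fx=5,fy=5,interpolation=cv2.INTER_CUBIC))
E
```

```text
t: 39.95
tcp_pos: [0.6149, 0.0456, 0.0961]
eef_rot: [0.707, 0.006, 0.708, -0.007]
wrist_force: [0.0, -2.5, -6.4]
gripper_width: 0.014
[0.61491226 0.04557798 0.09607912] [ 0.02742795 -2.49838114 -6.39109931] 0.01401602436423271
```

View pics/s19.png

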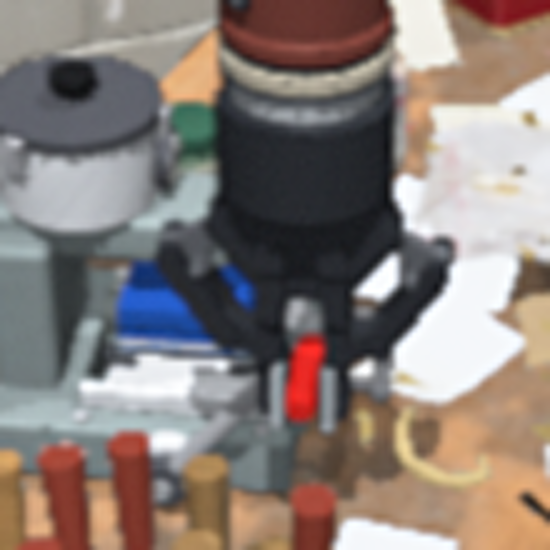

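```bash
python3 -m handwheel '[[-0.14,0,0.2,0,0,0],[-0.125,0,0.21,0,0,0],[-0.105,0,0.22,0,0,0],[-0.09,0,0.23,0,0,0],[-0.07,0,0.235,0,0,0],[-0.05,0,0.24,0,0,0],[-0.03,0,0.24,0,0,0],[-0.01,0,0.24,0,0,0],[0,0,0,0,0,0],[0,0,0,0,0,0]]' 1
python3 - <<'E'
from look import *
P=[];
s=bot.sense();print(s['tcp_pos'],s['wrist_force'],s['wrist_torque'],s['gripper_width'])
snap('wrist','w20.png')
d=bot.read_camera('side');cv2.imwrite('pics/s20.png',cv2.resize(d['img'][130:240,210:320,::-1],None,fx=5,fy=5,interpolation=cv2.INTER_CUBIC))
E
```

```text
t: 41.25
tcp_pos: [0.6881, 0.0437, 0.1213]
eef_rot: [0.707, 0.006, 0.707, -0.007]
wrist_force: [-3.8, -4.2, -3.1]
gripper_width: 0.0144
[0.68811056 0.04372497 0.12130289] [-3.83802768 -4.21518377 -3.14710232] [-0.72514211  0.71724246 -0.05767415] 0.01436793596270479
```

View pics/s20.png

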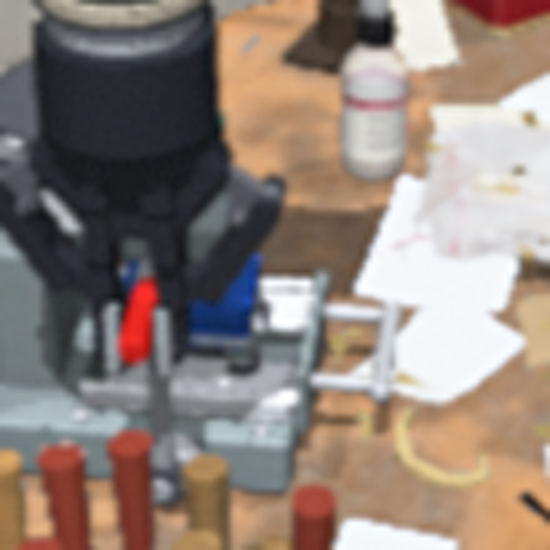

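View pics/w20.png

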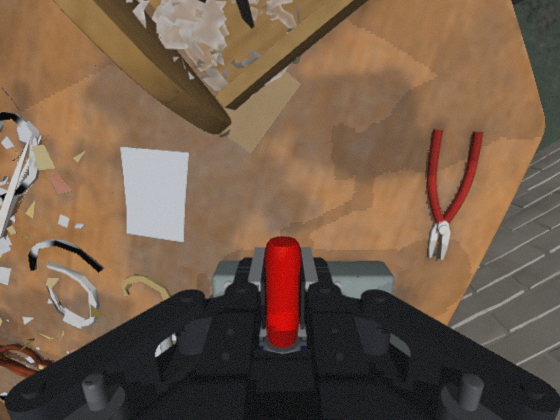

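```bash
python3 -m handwheel '[[0,0,0,0,0,0],[0,0,0,0,0,0],[0,0,0,0,0,0],[0,0,0,0,0,0],[0,0,0,0,0,0],[0,0,0,0,0,0],[0,0,0,0,0,0],[0,0,0,0,0,0],[0,0,0,0,0,0],[0,0,0,0,0,0]]' 1
python3 - <<'E'
from look import *
for c in('side','wrist'):
    s=bot.sense();d=bot.read_camera(c);P=cloud(d,s);h=cv2.cvtColor(d['img'],cv2.COLOR_RGB2HSV)
    red=((h[...,0]<6)|(h[...,0]>174))&(h[...,1]>180)&(h[...,2]>100)&(abs(P[...,0]-.69)<.04)&(abs(P[...,1]-.045)<.05)&(P[...,2]>.1)
    g=P[red];print(c,len(g),np.percentile(g,[1,50,99],axis=0).round(4).tolist())
    bl=(abs(h[...,0].astype(int)-112)<12)&(h[...,1]>180)&(h[...,2]>50)&(abs(P[...,1]+.075)<.05)&(abs(P[...,0]-.68)<.06);b=P[bl]
    if len(b)>10: print('blue',len(b),np.percentile(b,[1,10,50,90,99],axis=0).round(4).tolist())
    if c=='side':
        k=(abs(P[...,0]-.69)<.03)&(abs(P[...,1]-.03)<.03)&(P[...,2]<.1)&(P[...,2]>.005);q=P[k];print('lever',len(q))
        for z in np.arange(.01,.1,.015):
            w=q[abs(q[:,2]-z)<.0075]
            if len(w):print(z,np.median(w,0).round(4))
        g=cv2.resize(d['img'][165:240,215:285,::-1],None,fx=8,fy=8,interpolation=cv2.INTER_CUBIC);cv2.imwrite('pics/s21.png',g)
t=snap('top','t21.png')
E
```

```text
t: 42.6
tcp_pos: [0.6878, 0.0437, 0.1213]
eef_rot: [0.707, 0.006, 0.707, -0.007]
wrist_force: [-3.4, -4.4, -2.7]
gripper_width: 0.0144
side 75 [[0.6801, 0.024, 0.1401], [0.6879, 0.0538, 0.1501], [0.6947, 0.0679, 0.1687]]
blue 95 [[0.6534, -0.0909, 0.0673], [0.6547, -0.0778, 0.071], [0.6613, -0.0562, 0.0805], [0.6776, -0.0526, 0.084], [0.6811, -0.0515, 0.086]]
lever 139
0.01 [0.6858 0.016  0.0158]
0.025 [0.6843 0.0161 0.0266]
0.04 [0.6857 0.013  0.0368]
0.05500000000000001 [0.6887 0.0141 0.0553]
0.07 [0.6882 0.0141 0.0709]
0.085 [0.688  0.0134 0.0849]
0.1 [0.692  0.0154 0.0968]
wrist 3389 [[0.681, 0.0186, 0.14], [0.6878, 0.0474, 0.1486], [0.6949, 0.067, 0.1506]]
```

View pics/s21.png

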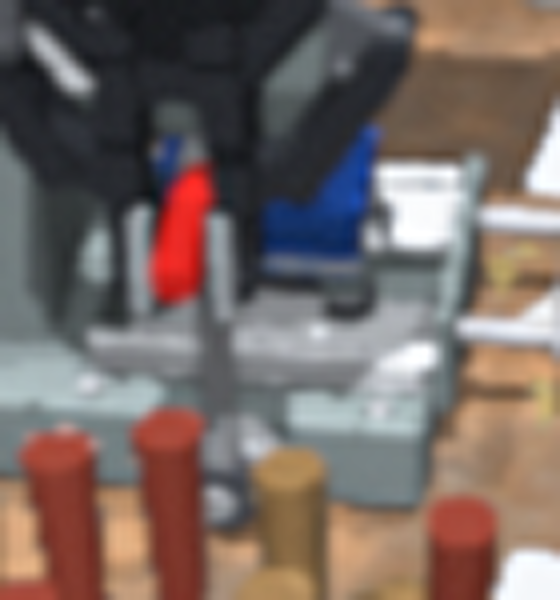

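```bash
python3 -c "
from plant import bot
s=bot.sense();print(s['dq'].round(3),s['gripper_width']);print(bot.hand_in())"
```

```text
[-0.    -0.001 -0.001  0.    -0.    -0.     0.001] 0.014569638838489652
the job is handed in; nothing more can be done
None
```

I put the mould in the drawer nest with its cup up, pushed the drawer fully shut, and swung the lever upright by its red grip. I handed the job in at about 42.6 s with the fingers still pinching the grip; no verdict is reported.

**Last checks, all from the cameras and the robot's state:**
- **Lever:** upright to within about 0.02 rad. The grip centre is at about 0.142 m, right above the pivot, and the arm is still.
- **Grip:** the fingers are closed on the sleeve at a 14.5 mm opening, with a steady wrist force of several newtons from the lever spring. I did not measure the finger force on the grip itself.
- **Mould:** the top is at about 0.084 m, which is about 15 mm of lift. The lateral fit was within about 1 mm of the nest before I released it. I could not see the nozzle travel, so that is inferred from the lift.
- **Drawer:** it travelled about 90 mm to its stop, where the push force rose to 6–8 N, and its front was flush with the base in the side picture. It also looked flush in the last one.
- **Bystanders:** I did not touch the spray bottle, jar, cork or tweezers. I did not measure their positions again at the end.

**What failed or disagreed:**
- The first grasp of the mould missed. The fingertips sit about 4 mm behind the tool point, not 22 mm ahead as given. The wrist and side cameras agreed on this, and I grasped lower the second time.
- My first estimate of the nest position was about 3 mm off sideways. I corrected it against the lips before lowering the mould.

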